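Pack the charged battery on a clipped-in separator

ROBOT

A 7-joint arm with a two-finger parallel gripper is mounted at the origin on a cart in front of the work surface, level with it; the furniture and walls round the work are solid. World frame = base frame: x ahead of the robot, y to its left, z up, the work surface at z = 0. Lengths are in m, angles in rad, forces in N, time in s.
With the tool pointing down it reaches from about 0.4 to 0.85 m from the base axis. Payload 4.5 kg.
Tool frame: the origin (TCP) lies between the finger pads; the fingertips stand r.tip_reach ahead of it and the grasp point (between the pads) lies 3 mm ahead of it (r.tip_reach is the distance from the TCP to the fingertips, in m); z points along the fingers, y is the line along which they close (so a half turn about z gives the same grasp; the last joint's range is limited). The gripper opens to 88 mm and grips with 3 to 60 N. Pads are 18 mm wide; open, the fingers measure 123 mm over their backs; the gripper's body (75 mm by 187 mm) begins 45 mm behind the grasp point.
Start: joints at [-1.081, 0.689, -0.195, 1.565, 0.157, 0.902, -0.215], TCP at [0.275, 0.561, 0.23] pointing down, gripper open.
Joint ranges: [-3.01, 3.01], [-0.46, 2.08], [-1.47, 1.51], [0.13, 2.56], [-1, 4.14], [0.04, 2.09], [-2.66, 2.66]. Speed limits (rad/s): [2.57, 2.57, 3.14, 3.14, 3.14, 3.14, 3.14].

INTERFACE

Orientations are given as a unit quaternion [x, y, z, w].
In Python, from plant import r gives the robot as it stands.
- The arm moves only by the tool step_arm, never from a script. Its argument "motion" is a list of rows, each an object with "dp": the shift along the tool's x, y, z in mm, a list of three; "twist": the turn, a rotation vector about the tool's x, y, z in rad, a list of three; "hand": the opening, from -1 (shut) to 1 (fully open). In form: [{"dp": [dx, dy, dz], "twist": [rx, ry, rz], "hand": hand}, ...]. A call has 1 to 5 rows; each row is the pose to reach, as a shift and turn from the pose commanded when the call began, along the tool's axes at that moment; what a row does not reach only later rows make up. A row lasts 1/8 s, in which the tool goes at most 62.5 mm and 10.7 degrees, less where a joint would pass 70% of its speed; a pose out of reach is approached as far as the arm can. A call with a gripper value outside its range is refused whole. The fingers move at their own pace and stop on an object; "force" is the grip in N (left out, the last holds). Time passes only in rows, so rows that repeat a pose let the fingers close. It gives the time, the measured TCP pose, the force, the opening and the grip force at its end, in the units of the state.
- r.get_state(): the state, without advancing time (a new reading comes with each control period).
- r.snapshot(name): name is "scene" or "top"; returns a dict with "pixels" (400x640x3 uint8, red, green, blue), "depth" (400x640 float32, m along the optical axis (not along the pixel's ray), 0 where there is no reading), "fx", "fy", "cx", "cy" (pixels), "xyz" and "orientation" of the camera in the world. Camera axes: x right, y down, z forward; pixel columns grow to the right and rows downward; lengths in m; the calibration is good to about 2 mm. A picture is of the moment at which its call begins.
- r.finish_job(): hands the job in; it is judged then, once.
Trained networks look in the newest picture that a camera, given by its name, has taken for a name from the list of things; names that differ only in an ending like _2 or _b are one class to them, and where a whole thing is asked for, a point or a joint stands for the part that bears it (a point fixed in the world has none). Each returns a list of dicts, best first, with "score" (0 to 1); they miss things now and then, are a little off and sometimes report something else, mostly with a low value. They report only what shows in the picture. A call takes as long as a camera call. They do not tell look-alikes from the thing itself.
- r.search_frame(camera, thing): "at" ([x, y, z] in m, in the coordinates of the camera as it stood for that picture, good to about 4 mm: the middle of the surface that is visible of it).
The state is a dict: "clock": time; "q": joint angles; "qd": joint speeds; "joint_torque": joint torques, N m; "tool_pos": TCP position; "eef_rot": TCP orientation; "contact_force": force on the tool from outside, world axes, zero at the start; "moment": the same for the moment, N m; "opening": opening from 0.0 (shut) to 1.0 (fully open); "finger_force": force on a finger pad.
Only numpy, scipy, OpenCV 4.12 (cv2) and the standard library are available. Lean on these libraries where they do the work, as an engineer would, in place of code of your own. Each camera call takes 0.05 s, during which the arm holds its last target. There are 200 camera calls.

TASK

Pack the drill batteries for transport: take the red separator sheet out of the wooden block and fit it over the two batteries in the plywood case, far edge tucked under the dark cleat and near edge pressed down past both spring catches, so that it lies ribs up and flat on the batteries. Then slide the charged battery out of the charger and lay it, orange side up and lengthwise, on the separator between the two ribs. Do not push the case about, and do not disturb the tools lying around.

Things in the scene. Friction and masses are not known exactly. Their poses are not given: they have to be found in the camera images.
- case: Open plywood case, 750 g, loose. Origin: centre of its underside, x towards its far wall (with the cleat), z up. Inside x -67..67, y -62..62 mm, walls 9 mm thick, 74 mm high. Two loose batteries like pack_charged lie side by side in it along x, tops at z = 51 mm, level with a ledge 17 mm wide along the far wall. The near (-x) wall is cut down to z = 46 mm between y = -32 and 32 mm.
- case_seat (a point): Point of the case, axes as the case's: on the case's middle axis, 51 mm above the bench, where the middle of the separator's underside lies when it is fully home.
- case_cleat (a point): Middle of the lower inner edge of the dark cleat that runs along the inside of the case's far (+x) wall, axes as the case's: 7 mm in from the wall, 67 mm above the bench. From here the cleat's bevelled underside slopes down to 59 mm above the bench at the wall; its top is at 74 mm.
- case_catch_l (a point): Tip of the left (+y) spring catch, 59.5 mm above the bench, 6 mm in from the case's near (-x) wall: a steel wedge 16 mm wide whose slanting top rises to 72 mm at the wall. The sheet's near edge pressed down on both catches pushes them back into the wall (15 to 20 N in all); they then snap out over its edge.
- case_catch_r (a point): Tip of the right (-y) spring catch, 59.5 mm above the bench, 6 mm in from the case's near (-x) wall: a steel wedge 16 mm wide whose slanting top rises to 72 mm at the wall. The sheet's near edge pressed down on both catches pushes them back into the wall (15 to 20 N in all); they then snap out over its edge.
- separator: Red insulating sheet, 131 (x) x 116 (y) x 5 mm, 70 g, loose. Origin at the centre of its underside, z up through the ribbed face: two ribs 4 mm high, 4 mm wide, 86 mm long run along x at y = -30 and 30 mm (56 mm clear between them). It starts standing in a kerf of the wooden block, +x edge down, ribbed face away from the robot.
- separator_near (a point): Middle of the separator's -x edge at its underside (the upper edge at the start; goes to the catches).
- separator_far (a point): Middle of the separator's +x edge at its underside (the lower edge at the start; goes under the cleat).
- sheet_block: Pale wooden block, 76 x 136 x 27 mm, fixed to the bench, with two kerfs 7 mm wide and 20 mm deep along its y. Origin at the centre of its underside. The separator stands in the kerf at x = 12 mm, its upper edge 138 mm above the bench.
- pack_charged: Battery pack, black with an orange top panel, about 320 g, loose. Origin at the centre of its underside, x along its length towards its terminals, z up through the orange panel. Body 108 x 58 mm, z = 13 to 45 mm; below it a neck 38 mm wide, then a slide foot 100 x 48 mm (z = 0 to 7 mm) on which it lies. It starts on the charger, axes as the charger's.
- charger: Grey battery charger, 134 x 92 mm, fixed. Origin at the centre of its underside; x towards its raised back. The battery lies on its deck 34 mm above the bench. Rails at x = 10 to 52 mm, up to z = 45 mm and 30 mm to either side, hold the battery's foot down: it slides out only along the charger's -x, against a sprung detent (10 to 15 N), and is free after 42 mm.
- tape_measure: Yellow tape measure, 33 x 75 x 63 mm, loose bystander. Origin at the centre of its underside.
- screwdriver_amber: Screwdriver with an amber handle, 179 mm long, loose bystander. Origin at the centre of its underside.
- screwdriver_small: Small screwdriver, 121 mm long, loose bystander. Origin at the centre of its underside.
There are look-alikes about, which are no part of the job. There is more than one size of the separator; the job needs the largest. Leave any purple look-alike of the pack_charged alone.

How it is judged:
On the way:
1. The separator lies fully home in the case: on the two batteries, under the cleat and under both catches (horizontal distance between separator and case_seat below 0.008 m and angle between the x axis of separator and the x axis of case, either way round below 0.08 rad and angle between separator's own z axis and vertical below 0.05 rad and z of each of separator_near, separator_far in the frame of case_seat below 0.0035 m and z of separator in the frame of case_seat above -0.003 m), for 0.2 s.
At the end, for the whole second after the job is handed in: Case level; separator ribs up and flat on its two batteries, under cleat and catches (both ends within 3.5 mm of home height, middle within 8 mm of home); charged battery orange side up on it, lengthwise (0.15 rad), foot between the ribs, middle within 20 mm of the sheet's, at rest (all of step 1 and angle between pack_charged's own z axis and vertical below 0.05 rad and angle between the x axis of pack_charged and the x axis of separator, either way round below 0.15 rad and z of pack_charged in the frame of separator between 0.003 and 0.0075 m and y of pack_charged in the frame of separator between -0.007 and 0.007 m and x of pack_charged in the frame of separator between -0.02 and 0.02 m and linear speed of each of pack_charged, separator below 0.02 m/s and angle between case's own z axis and vertical below 0.03 rad); the robot touches nothing.
It fails at once if a tool lying around was moved by more than 30 mm (distance of any of tape_measure, screwdriver_amber, screwdriver_small from where it was at the start of the episode above 0.03 m).
It fails at once if the case was pushed more than 25 mm away from where it stood (distance of case from where it was at the start of the episode above 0.025 m).
It also fails if it takes over 64 s, if anything falls off the work surface, if the arm or the gripper's body presses on something with over 40 N, if the wrist force passes 120 N, or if a joint passes its speed limit or range.

## Working session

There is one attempt and no reset: what is moved stays moved. The work goes in short steps, Python scripts to look and compute and a tool call to move; the robot and the scene stay as the last step left them, time stands still between calls to the robot, and variables do not carry over. Pictures are saved under pics/ and viewed, at most 10 in all, crops included, and the job is handed in when it is done.

Besides the shell and the picture viewer there is one more tool, called as name(argument=value, ...), one argument or row to a line, values as JSON. step_arm: Moves the arm, as the interface text tells. Its arguments: {"type":"object","properties":{"motion":{"type":"array"},"force":{"type":"number"}},"required":["motion"]}

```bash
ls; mkdir -p pics; cat > h.py <<'E'
import numpy as np, cv2
from scipy.spatial.transform import Rotation as R
from plant import r
def cloud(s):
    d=s["depth"]; v,u=np.mgrid[0:d.shape[0],0:d.shape[1]]
    P=np.stack([(u-s["cx"])/s["fx"]*d,(v-s["cy"])/s["fy"]*d,d],-1)
    W=P@R.from_quat(s["orientation"]).as_matrix().T+np.array(s["xyz"]); W[d==0]=np.nan
    return W
def w(s,p): return R.from_quat(s["orientation"]).apply(p)+np.array(s["xyz"])
def pix(s,p):
    c=R.from_quat(s["orientation"]).inv().apply(np.array(p)-s["xyz"]); return (c[0]/c[2]*s["fx"]+s["cx"],c[1]/c[2]*s["fy"]+s["cy"])
E
python3 - <<'E'
from h import *
np.set_printoptions(precision=4,suppress=True)
st=r.get_state(); print(st["tool_pos"],st["eef_rot"],st["clock"],r.tip_reach,st["contact_force"])
for c in("scene","top"):
    s=r.snapshot(c); cv2.imwrite(f"pics/{c}0.png",s["pixels"][:,:,::-1]); np.save(f"{c}0.npy",cloud(s)); print(c,s["xyz"],s["orientation"],s["fx"])
    for t in["case","case_cleat","case_catch_l","case_catch_r","separator","separator_near","sheet_block","pack_charged","charger","tape_measure","screwdriver_amber","screwdriver_small"]:
        print(t,[(round(d["score"],2),w(s,d["at"]).round(3).tolist(),np.round(pix(s,w(s,d["at"]))).astype(int).tolist()) for d in r.search_frame(c,t)[:4]])
E
```

```text
pics
[0.2749 0.5606 0.2295] [ 0.2259  0.9742 -0.0009 -0.0001] 0.0 0.022 [-0.2313 -0.0171 -0.4465]
scene [-0.1331 -0.4119  0.6081] [ 0.7535 -0.4359  0.2411 -0.4291] 383.5299131906865
case [(0.94, [0.51, -0.022, 0.049], [309, 240])]
case_cleat [(0.93, [0.51, -0.018, 0.049], [308, 240])]
case_catch_l [(0.64, [0.514, -0.018, 0.054], [309, 237])]
case_catch_r [(0.64, [0.514, -0.018, 0.054], [309, 237])]
separator [(0.85, [0.393, -0.294, 0.051], [401, 314]), (0.72, [0.522, -0.296, 0.083], [425, 263]), (0.63, [0.634, -0.307, 0.078], [443, 239])]
separator_near [(0.82, [0.388, -0.291, 0.053], [399, 314]), (0.62, [0.522, -0.297, 0.086], [425, 262]), (0.44, [0.635, -0.309, 0.084], [444, 236])]
sheet_block [(0.76, [0.486, -0.316, 0.025], [425, 297])]
pack_charged [(0.98, [0.393, 0.151, 0.043], [223, 247]), (0.85, [0.508, 0.282, 0.074], [213, 201]), (0.48, [0.395, 0.009, 0.01], [272, 276])]
charger [(0.61, [0.502, 0.26, 0.033], [220, 216])]
tape_measure [(0.7, [0.507, -0.017, 0.05], [307, 240]), (0.67, [0.739, 0.085, 0.038], [317, 193])]
screwdriver_amber [(0.73, [0.727, -0.153, 0.023], [391, 22
[... 382 characters left out ...]
389, -0.282, 0.059], [439, 279]), (0.65, [0.519, -0.284, 0.111], [444, 222]), (0.6, [0.624, -0.317, 0.06], [448, 182])]
separator_near [(0.82, [0.396, -0.284, 0.061], [440, 276]), (0.73, [0.517, -0.284, 0.107], [443, 223]), (0.59, [0.624, -0.316, 0.055], [447, 183])]
sheet_block [(0.85, [0.501, -0.287, 0.025], [434, 233])]
pack_charged [(0.97, [0.52, 0.297, 0.079], [196, 224]), (0.88, [0.405, 0.166, 0.044], [252, 273]), (0.31, [0.576, -0.001, 0.064], [321, 201])]
charger [(0.79, [0.525, 0.265, 0.034], [214, 223])]
tape_measure [(0.72, [0.746, 0.101, 0.054], [281, 136])]
screwdriver_amber [(0.61, [0.734, -0.136, 0.026], [372, 144])]
screwdriver_small [(0.45, [0.403, 0.018, 0.02], [314, 273])]
```

View pics/scene0.png

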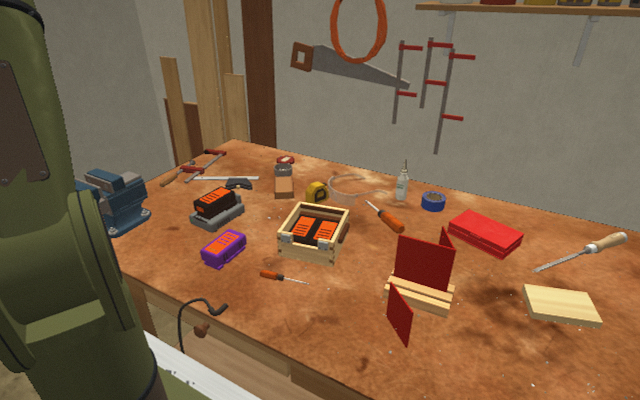

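View pics/top0.png

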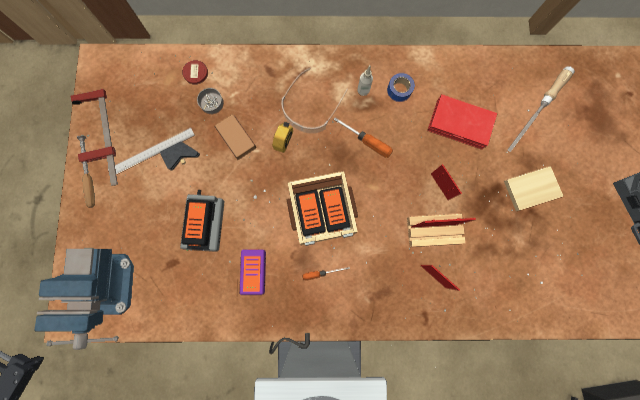

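The scene view shows the sheet standing in the block at (425,262) in scene and (443,222) in top. The things that could be taken for it are smaller red sheets at scene (400,314) and (446,238) and the red box at (485,233). For the battery, the black/orange pack is on the charger at top (197,222), and the purple look-alike is at (252,272). The case is at top (322,207), with its catches at the bottom (robot side). I choose the sheet in the block and the pack on the charger, and measure them now.

```bash
python3 - <<'E'
from h import *
np.set_printoptions(precision=4,suppress=True)
C={c:np.load(f"{c}0.npy").reshape(-1,3) for c in("scene","top")}
im={c:cv2.imread(f"pics/{c}0.png").reshape(-1,3).astype(int) for c in C}
def sel(c,x0,x1,y0,y1,z0,z1):
    P=C[c]; m=(P[:,0]>x0)&(P[:,0]<x1)&(P[:,1]>y0)&(P[:,1]<y1)&(P[:,2]>z0)&(P[:,2]<z1); return P[m],im[c][m]
def rect(P): 
    return cv2.minAreaRect((P[:,:2]*1000).astype(np.float32))
for c in C:
    print(c)
    P,_=sel(c,.47,.69,-.11,.11,.066,.085); print("case",len(P),rect(P),np.median(P[:,2]))
    P,_=sel(c,.44,.62,.2,.36,.071,.09); print("pack top",len(P),rect(P),np.median(P[:,2]))
    P,_=sel(c,.40,.64,.17,.39,.027,.05); print("charger",len(P),rect(P),np.median(P[:,2]))
    P,k=sel(c,.43,.60,-.40,-.18,.035,.16)
    red=(k[:,2]>70)&(k[:,1]<.5*k[:,2])&(k[:,0]<.5*k[:,2])
    S=P[red]; m=np.median(S,0); S=S[np.abs(S-m).max(1)<.12]
    for i in range(3):
        q=S.mean(0); n=np.linalg.svd(S-q,full_matrices=False)[2][2]; e=np.abs((S-q)@n); S=S[e<max(.003,2*e.std())]
    print("sep",len(S),"c",q,"n",n*np.sign(n[0]),"zmax",S[:,2].max(),"ypct",np.percentile(S[:,1],[0,1,99,100]))
    T=S[S[:,2]>S[:,2].max()-.012]; print(" upper edge ends",T[T[:,1].argmin()],T[T[:,1].argmax()])
    P,k=sel(c,.40,.60,-.40,-.18,.020,.031); print("block",len(P),rect(P),np.median(P[:,2]))
    for nm,(a,b,d,e) in {"sA":(.33,.45,-.36,-.22),"sB":(.58,.70,-.38,-.26)}.items():
        P,k=sel(c,a,b,d,e,.01,.16); print(nm,rect(P),P[:,2].max())
S=[cv2.imread(f"pics/top0.png")[x0:x1,y0:y1] for x0,x1,y0,y1 in((165,255,280,365),(180,260,160,245),(155,300,400,500))]
cv2.imwrite("pics/crop0.png",np.hstack([cv2.resize(s,(260,int(260*s.shape[0]/s.shape[1])),interpolation=cv2.INTER_CUBIC)[:250] if 0 else cv2.resize(s,(260,300),interpolation=cv2.INTER_CUBIC) for s in S]))
E
```

```text
scene
case 728 ((560.87109375, -6.8238372802734375), (163.76608276367188, 143.55430603027344), 11.470595359802246) 0.07320798005866203
pack top 462 ((526.3751220703125, 293.937744140625), (59.27336883544922, 109.996826171875), 85.93656158447266) 0.07824907221672911
charger 685 ((502.628173828125, 233.6830596923828), (195.58143615722656, 152.50436401367188), 66.81838989257812) 0.03487934120330305
sep 2234 c [ 0.5206 -0.2941  0.0894] n [ 0.9985  0.0552 -0.0014] zmax 0.1394063587823402 ypct [-0.3504 -0.3487 -0.2365 -0.2349]
 upper edge ends [ 0.5257 -0.3504  0.1354] [ 0.5204 -0.2354  0.137 ]
block 1265 ((505.2474060058594, -293.17474365234375), (139.05335998535156, 165.91754150390625), 41.62405014038086) 0.026516469510761143
sA ((396.5260009765625, -288.2052917480469), (66.19538116455078, 59.392982482910156), 87.34690856933594) 0.09639564946344947
sB ((626.4139404296875, -317.0373840332031), (83.50204467773438, 6.991016387939453), 31.679275512695312) 0.09545823924387331
top
case 979 ((558.8145141601562, -3.1711044311523438), (158.0665283203125, 141.89407348632812), 11.603029251098633) 0
[... 168 characters left out ...]
497.80157470703125, 257.15509033203125), (180.6991424560547, 185.97142028808594), 87.60211181640625) 0.034435225749865794
sep 172 c [ 0.5199 -0.2834  0.12  ] n [ 0.9977  0.0664 -0.0134] zmax 0.1406714213744551 ypct [-0.3467 -0.3442 -0.2308 -0.2307]
 upper edge ends [ 0.5239 -0.3467  0.1349] [ 0.5172 -0.2533  0.136 ]
block 1190 ((498.55181884765625, -297.80914306640625), (145.68679809570312, 151.17381286621094), 28.22538185119629) 0.02648665666340244
sA ((381.2964172363281, -292.6844177246094), (93.1793212890625, 65.3165512084961), 9.262580871582031) 0.09698930789479687
sB ((625.7413940429688, -312.63031005859375), (82.67346954345703, 7.542848587036133), 30.02326774597168) 0.09778767632350616
```

View pics/crop0.png

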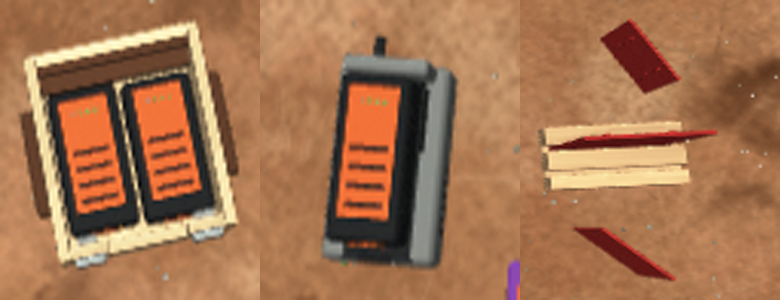

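The crop shows the case with its catches at the near side (crop (90,250) and (208,230)) and its yaw a few degrees. It also shows the charger with the black/orange pack, cable end far, and the large sheet in the block at (640,140). The loose sheets at (640,55) and (625,255) are only about 97 mm high, against 139 mm for the one in the block, so the choice holds.

```bash
cat >> h.py <<'E'
np.set_printoptions(precision=4,suppress=True)
def pose(zaz_y, pitch=0.):
    """tool down with tool y at azimuth zaz_y (deg), pitched forward (deg) towards tool y"""
    a=np.radians(zaz_y); y=np.array([np.cos(a),np.sin(a),0]); z=np.array([0,0,-1.]); x=np.cross(y,z)
    return R.from_matrix(np.c_[x,y,z])*R.from_rotvec([-np.radians(pitch),0,0])
def go(p,Rt,st=None):
    st=st or r.get_state(); p0=np.array(st["tool_pos"]); R0=R.from_quat(st["eef_rot"])
    dp=R0.inv().apply(np.array(p)-p0)*1000; tw=(R0.inv()*Rt).as_rotvec()
    print("dp",dp.round(1),"twist",tw.round(3),"rows>=",max(np.linalg.norm(dp)/62.5,np.degrees(np.linalg.norm(tw))/10.7).round(2))
E
python3 - <<'E'
from h import *
for c in("scene","top"):
    P=np.load(f"{c}0.npy").reshape(-1,3); P=P[np.isfinite(P).all(1)]
    P=P[(abs(P[:,0]-.57)<.11)&(abs(P[:,1])<.11)&(P[:,2]>.069)&(P[:,2]<.079)]
    best=[]
    for a in np.arange(9,15,.5):
        t=np.radians(a); u=P[:,0]*np.cos(t)+P[:,1]*np.sin(t); v=-P[:,0]*np.sin(t)+P[:,1]*np.cos(t)
        f=np.percentile(u,99.5);
        hv=np.histogram(v,bins=np.arange(v.min(),v.max(),.002))[0]; best.append(((hv**2).sum(),a))
    a=max(best)[1]; t=np.radians(a); u=P[:,0]*np.cos(t)+P[:,1]*np.sin(t); v=-P[:,0]*np.sin(t)+P[:,1]*np.cos(t)
    print(c,best[::2],a,"u",np.percentile(u,[.5,2,98,99.5]),"v",np.percentile(v,[.5,2,98,99.5]))
    cu=np.percentile(u,99.5)-.076; cv=(np.percentile(v,99.5)+np.percentile(v,.5))/2
    print("centre",cu*np.cos(t)-cv*np.sin(t),cu*np.sin(t)+cv*np.cos(t))
go([.520,-.291,.25],pose(3.4)); 
E
```

```text
scene [(np.int64(9592), np.float64(9.0)), (np.int64(10252), np.float64(10.0)), (np.int64(10976), np.float64(11.0)), (np.int64(11058), np.float64(12.0)), (np.int64(10390), np.float64(13.0)), (np.int64(9615), np.float64(14.0))] 11.5 u [0.4677 0.4685 0.6252 0.6269] v [-0.1898 -0.1896 -0.0491 -0.0478]
centre 0.5635444796087719 -0.006591495849786647
top [(np.int64(23109), np.float64(9.0)), (np.int64(24743), np.float64(10.0)), (np.int64(26321), np.float64(11.0)), (np.int64(26859), np.float64(12.0)), (np.int64(25374), np.float64(13.0)), (np.int64(23693), np.float64(14.0))] 12.0 u [0.4674 0.4691 0.6238 0.6246] v [-0.1901 -0.1893 -0.0491 -0.0485]
centre 0.5613973585367482 -0.0026257233036908884
dp [-595.  -657.4  -19.7] twist [ 0.    -0.     1.056] rows>= 14.19
```

step_arm(
  motion=[
    {"dp":[-40,-44,-2],"twist":[0,0,0],"hand":1},
    {"dp":[-80,-88,-4],"twist":[0,0,0],"hand":1},
    {"dp":[-120,-132,-6],"twist":[0,0,0],"hand":1},
    {"dp":[-160,-176,-8],"twist":[0,0,0],"hand":1},
    {"dp":[-200,-220,-10],"twist":[0,0,0],"hand":1},
  ],
  force=40,
)

```text
clock: 1.92
tool_pos: [0.3584, 0.274, 0.2406]
eef_rot: [0.226, 0.974, 0.0, 0.0]
contact_force: [1.2, 0.3, 1.0]
opening: 1.0
finger_force: 0.0
```

step_arm(
  motion=[
    {"dp":[-40,-44,-1],"twist":[0,0,0],"hand":1},
    {"dp":[-80,-88,-2],"twist":[0,0,0],"hand":1},
    {"dp":[-120,-132,-3],"twist":[0,0,0],"hand":1},
    {"dp":[-160,-176,-4],"twist":[0,0,0],"hand":1},
    {"dp":[-200,-220,-5],"twist":[0,0,0],"hand":1},
  ],
)

```text
clock: 2.55
tool_pos: [0.4413, -0.0117, 0.2457]
eef_rot: [0.226, 0.974, 0.0, 0.001]
contact_force: [1.5, 0.4, -0.8]
opening: 1.001
finger_force: 0.0
```

step_arm(
  motion=[
    {"dp":[-39,-43,-1],"twist":[0,0,0.17],"hand":1},
    {"dp":[-78,-87,-2],"twist":[0,0,0.34],"hand":1},
    {"dp":[-117,-130,-3],"twist":[0,0,0.51],"hand":1},
    {"dp":[-156,-174,-4],"twist":[0,0,0.68],"hand":1},
    {"dp":[-195,-217,-5],"twist":[0,0,0.85],"hand":1},
  ],
)

```text
clock: 3.18
tool_pos: [0.5206, -0.2925, 0.2505]
eef_rot: [0.61, 0.793, 0.0, 0.0]
contact_force: [0.0, -0.4, 0.4]
opening: 1.0
finger_force: 0.0
```

step_arm(
  motion=[
    {"dp":[0,0,10],"twist":[0,0,0.17],"hand":1},
    {"dp":[0,0,20],"twist":[0,0,0.206],"hand":1},
    {"dp":[0,0,20],"twist":[0,0,0.206],"hand":1},
  ],
)

```text
clock: 3.55
tool_pos: [0.5197, -0.2891, 0.2294]
eef_rot: [0.685, 0.729, -0.0, -0.001]
contact_force: [-0.0, -0.6, 1.4]
opening: 0.997
finger_force: 0.0
```

```bash
python3 - <<'E'
from h import *
st=r.get_state(); print(st["tool_pos"],st["q"],st["contact_force"],st["clock"])
go([.5203,-.291,.135],pose(3.4),st)
E
```

```text
[ 0.5197 -0.2891  0.2294] [ 0.407   0.6474  0.0407  1.6667 -0.0342  0.8308  0.5255] [-0.006  -0.6147  1.3609] 3.55
dp [-2.1  0.7 94.4] twist [-0.002 -0.002  0.004] rows>= 1.51
```

step_arm(
  motion=[
    {"dp":[-2,1,50],"twist":[0,0,0.004],"hand":1},
    {"dp":[-2,1,94],"twist":[0,0,0.004],"hand":1},
    {"dp":[-2,1,94],"twist":[0,0,0.004],"hand":-1},
    {"dp":[-2,1,94],"twist":[0,0,0.004],"hand":-1},
    {"dp":[-2,1,94],"twist":[0,0,0.004],"hand":-1},
  ],
  force=40,
)

```text
clock: 4.18
tool_pos: [0.5227, -0.2931, 0.1385]
eef_rot: [0.687, 0.726, 0.001, 0.002]
contact_force: [-0.1, -0.3, -0.4]
opening: 0.683
finger_force: 0.0
```

step_arm(
  motion=[
    {"dp":[0,0,0],"twist":[0,0,0],"hand":-1},
    {"dp":[0,0,0],"twist":[0,0,0],"hand":-1},
    {"dp":[0,0,0],"twist":[0,0,0],"hand":-1},
  ],
)

```text
clock: 4.55
tool_pos: [0.5214, -0.2926, 0.1366]
eef_rot: [0.687, 0.726, 0.0, 0.0]
contact_force: [-0.3, 0.3, 0.6]
opening: 0.346
finger_force: 0.0
```

step_arm(
  motion=[
    {"dp":[0,0,2],"twist":[0,0,0],"hand":-1},
    {"dp":[0,0,2],"twist":[0,0,0],"hand":-1},
    {"dp":[0,0,2],"twist":[0,0,0],"hand":-1},
    {"dp":[0,0,2],"twist":[0,0,0],"hand":-1},
    {"dp":[0,0,2],"twist":[0,0,0],"hand":-1},
  ],
)

```text
clock: 5.18
tool_pos: [0.5213, -0.2925, 0.1343]
eef_rot: [0.687, 0.726, 0.0, -0.0]
contact_force: [-0.5, -0.2, -0.7]
opening: 0.007
finger_force: 0.0
```

step_arm(
  motion=[
    {"dp":[0,0,-30],"twist":[0,0,0],"hand":-1},
    {"dp":[0,0,-80],"twist":[0,0,0],"hand":-1},
    {"dp":[0,0,-135],"twist":[0,0,0],"hand":-1},
    {"dp":[0,0,-190],"twist":[0,0,0],"hand":-1},
    {"dp":[0,0,-190],"twist":[0,0,0],"hand":-1},
  ],
)

```text
clock: 5.8
tool_pos: [0.5236, -0.294, 0.3291]
eef_rot: [0.687, 0.726, 0.002, 0.005]
contact_force: [0.4, 0.6, 0.2]
opening: 0.005
finger_force: 0.0
```

```bash
python3 - <<'E'
from h import *
st=r.get_state(); print(st["tool_pos"],st["opening"],st["clock"])
s=r.snapshot("scene"); cv2.imwrite("pics/lift.png",s["pixels"][:,:,::-1])
# intermediate: over near the case, pitched 45
go([.40,-.03,.34],pose(11.7,45),st)
E
```

```text
[ 0.5236 -0.294   0.3291] 0.005055380082049523 5.8
dp [ 270.3 -108.9  -13.2] twist [-0.775  0.064 -0.139] rows>= 4.67
```

View pics/lift.png

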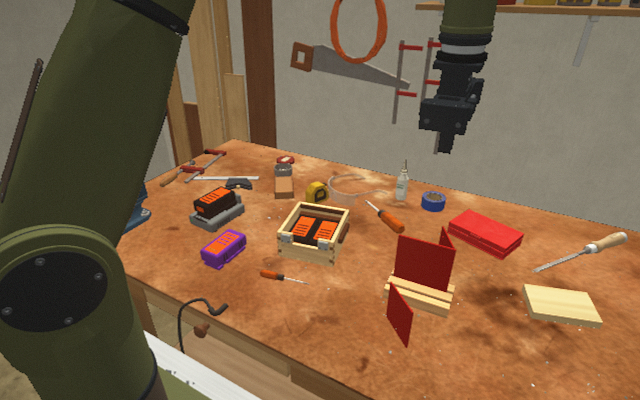

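The picture shows the sheet still in the block at (425,262), and the gripper closed empty with its tips at (446,152). I'll check the tip height against the cameras.

```bash
python3 - <<'E'
from h import *
for c in("scene","top"):
    s=r.snapshot(c); W=cloud(s).reshape(-1,3); k=s["pixels"].reshape(-1,3).astype(int)
    P=W[(abs(W[:,0]-.5236)<.13)&(abs(W[:,1]+.294)<.13)&(W[:,2]>.2)&(W[:,2]<.6)]
    z=np.sort(P[:,2]); print(c,len(P),"low z",z[:5],P[P[:,2]<z[0]+.008].mean(0), P[P[:,2]<z[0]+.03].mean(0))
    m=(abs(W[:,0]-.52)<.05)&(abs(W[:,1]+.29)<.09)&(W[:,2]>.04)&(W[:,2]<.16)&(k[:,0]>1.8*k[:,1])
    print("sheet",W[m].mean(0),W[m][:,2].max(),W[m][:,1].min(),W[m][:,1].max())
    T=W[m];T=T[T[:,2]>T[:,2].max()-.02];print(np.polyfit(T[:,1],T[:,0],1),T.mean(0))
    print(pix(s,[.5236,-.294,.307]))
E
```

```text
scene 6903 low z [0.3339 0.3344 0.3348 0.3348 0.3349] [ 0.5118 -0.2962  0.3383] [ 0.5105 -0.297   0.3498]
sheet [ 0.5207 -0.2944  0.092 ] 0.1396046270828885 -0.3507715806855592 -0.234812190562605
[-0.0559  0.5044] [ 0.5208 -0.2943  0.1301]
(np.float64(440.95840545651015), np.float64(165.51007422237717))
top 8360 low z [0.3323 0.333  0.3332 0.3334 0.3338] [ 0.5195 -0.2815  0.3362] [ 0.5216 -0.2813  0.3464]
sheet [ 0.5197 -0.2836  0.109 ] 0.14244945749924953 -0.34583810891896677 -0.23044507838130093
[-0.0609  0.5032] [ 0.5206 -0.2868  0.1358]
(np.float64(484.729002919476), np.float64(208.32461857700483))
```

```bash
python3 - <<'E'
from h import *
s=r.snapshot("scene"); print(r.get_state()["tool_pos"], r.tip_reach)
W=cloud(s).reshape(-1,3)
P=W[(abs(W[:,0]-.5236)<.16)&(abs(W[:,1]+.294)<.13)&(W[:,2]>.2)&(W[:,2]<.5)]
for z in np.arange(.33,.46,.008):
    Q=P[abs(P[:,2]-z)<.004]
    if len(Q)>5: print(round(z,3),len(Q),"x",np.percentile(Q[:,0],[2,98]),"y",np.percentile(Q[:,1],[2,98]))
c=s["pixels"][50:180,380:520,::-1]; cv2.imwrite("pics/grip.png",cv2.resize(c,None,fx=4,fy=4,interpolation=cv2.INTER_CUBIC))
E
```

```text
[ 0.5204 -0.292   0.3227] 0.022
0.33 14 x [0.5085 0.5296] y [-0.3048 -0.2854]
0.338 52 x [0.5047 0.532 ] y [-0.3048 -0.2848]
0.346 61 x [0.5043 0.5298] y [-0.3053 -0.2855]
0.354 68 x [0.5035 0.5331] y [-0.3051 -0.2849]
0.362 63 x [0.5021 0.53  ] y [-0.3051 -0.285 ]
0.37 31 x [0.5013 0.5071] y [-0.3051 -0.2855]
0.394 70 x [0.4337 0.6001] y [-0.3299 -0.2662]
0.402 274 x [0.4328 0.6001] y [-0.332  -0.2662]
0.41 325 x [0.4329 0.6018] y [-0.3316 -0.2669]
0.418 314 x [0.4279 0.6017] y [-0.3316 -0.2664]
0.426 276 x [0.4265 0.6019] y [-0.3328 -0.2665]
0.434 460 x [0.4257 0.6053] y [-0.3324 -0.268 ]
0.442 556 x [0.4285 0.6034] y [-0.3295 -0.2681]
0.45 183 x [0.4782 0.5332] y [-0.3168 -0.2765]
0.458 158 x [0.4784 0.5172] y [-0.3158 -0.2782]
```

View pics/grip.png

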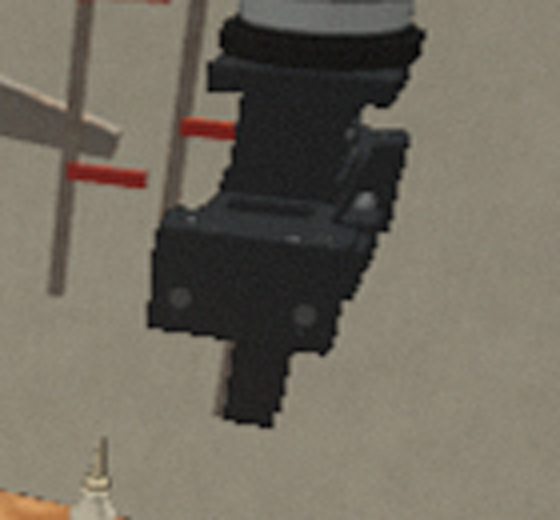

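The gripper geometry matches the text: tip to body is 64 mm. But it stands about 27 mm higher in the cameras than tool_pos reports, so the closing went just over the sheet. I'll correct for that and grasp again.

step_arm(
  motion=[
    {"dp":[0,0,30],"twist":[0,0,0],"hand":0.1},
    {"dp":[0,0,80],"twist":[0,0,0],"hand":0.1},
    {"dp":[0,0,130],"twist":[0,0,0],"hand":0.1},
    {"dp":[0,0,130],"twist":[0,0,0],"hand":0.1},
    {"dp":[0,0,130],"twist":[0,0,0],"hand":0.1},
  ],
)

```text
clock: 6.62
tool_pos: [0.5218, -0.2929, 0.1951]
eef_rot: [0.687, 0.726, 0.0, 0.0]
contact_force: [-1.3, -0.0, 0.4]
opening: 0.536
finger_force: 0.0
```

step_arm(
  motion=[
    {"dp":[0,0,50],"twist":[0,0,0],"hand":0.1},
    {"dp":[0,0,83],"twist":[0,0,0],"hand":0.1},
    {"dp":[0,0,83],"twist":[0,0,0],"hand":-1},
    {"dp":[0,0,83],"twist":[0,0,0],"hand":-1},
    {"dp":[0,0,83],"twist":[0,0,0],"hand":-1},
  ],
)

```text
clock: 7.25
tool_pos: [0.5227, -0.2933, 0.1135]
eef_rot: [0.687, 0.726, 0.001, 0.002]
contact_force: [0.2, 0.3, 0.5]
opening: 0.236
finger_force: 0.0
```

step_arm(
  motion=[
    {"dp":[0,0,0],"twist":[0,0,0],"hand":-1},
    {"dp":[0,0,0],"twist":[0,0,0],"hand":-1},
    {"dp":[0,0,0],"twist":[0,0,0],"hand":-1},
    {"dp":[0,0,0],"twist":[0,0,0],"hand":-1},
  ],
)

```text
clock: 7.75
tool_pos: [0.5222, -0.2928, 0.1121]
eef_rot: [0.687, 0.726, 0.0, 0.001]
contact_force: [0.9, 0.1, 6.0]
opening: 0.051
finger_force: 40.0
```

step_arm(
  motion=[
    {"dp":[0,0,-20],"twist":[0,0,0],"hand":-1},
    {"dp":[0,0,-60],"twist":[0,0,0],"hand":-1},
    {"dp":[0,0,-110],"twist":[0,0,0],"hand":-1},
    {"dp":[0,0,-165],"twist":[0,0,0],"hand":-1},
    {"dp":[0,0,-210],"twist":[0,0,0],"hand":-1},
  ],
)

```text
clock: 8.38
tool_pos: [0.521, -0.2926, 0.3232]
eef_rot: [0.687, 0.726, 0.0, 0.0]
contact_force: [0.4, -0.2, -1.0]
opening: 0.048
finger_force: 40.0
```

step_arm(
  motion=[
    {"dp":[0,0,-10],"twist":[0,0,0],"hand":-1},
    {"dp":[0,0,-10],"twist":[0,0,0],"hand":-1},
    {"dp":[0,0,-10],"twist":[0,0,0],"hand":-1},
  ],
)

```text
clock: 8.75
tool_pos: [0.5202, -0.2919, 0.3292]
eef_rot: [0.687, 0.726, -0.001, -0.002]
contact_force: [0.5, 0.9, -1.4]
opening: 0.053
finger_force: 40.0
```

```bash
cat >> h.py <<'E'
def sheet(c,ctr,n0=None,rad=.16):
    """plane and ends of the red sheet near ctr"""
    s=r.snapshot(c); W=cloud(s).reshape(-1,3); k=s["pixels"].reshape(-1,3).astype(int)
    m=(np.linalg.norm(W-ctr,axis=1)<rad)&(k[:,0]>60)&(k[:,0]>2.2*k[:,1])&(k[:,0]>2.2*k[:,2])&(W[:,2]>.03); S=W[m]
    for i in range(3):
        q=S.mean(0); n=np.linalg.svd(S-q,full_matrices=False)[2][2]; e=np.abs((S-q)@n); S=S[e<max(.003,2*e.std())]
    return s,S,q,n
E
python3 - <<'E'
from h import *
st=r.get_state(); print(st["tool_pos"],st["opening"],st["clock"])
for c in("scene","top"):
    s,S,q,n=sheet(c,np.array([.521,-.293,.33-.08]))
    print(c,len(S),q,n,"min",S.min(0),"max",S.max(0))
go([.40,-.03,.34],pose(11.7,45),st)
E
```

```text
[ 0.5202 -0.2919  0.3292] 0.053342968361190304 8.75
scene 4086 [ 0.518  -0.2935  0.2908] [ 0.9985  0.0548 -0.0033] min [ 0.5123 -0.3495  0.2236] max [ 0.5236 -0.2342  0.3555]
top 385 [ 0.5159 -0.2607  0.3124] [-0.9986 -0.0492  0.0204] min [ 0.5132 -0.3176  0.2317] max [ 0.521  -0.23    0.3572]
dp [ 268.2 -105.7   -9.9] twist [-0.787  0.056 -0.142] rows>= 4.61
```

step_arm(
  motion=[
    {"dp":[54,-21,-2],"twist":[-0.157,0.011,-0.028],"hand":-1},
    {"dp":[107,-42,-4],"twist":[-0.315,0.022,-0.057],"hand":-1},
    {"dp":[161,-63,-6],"twist":[-0.472,0.034,-0.085],"hand":-1},
    {"dp":[215,-85,-8],"twist":[-0.63,0.045,-0.114],"hand":-1},
    {"dp":[268,-106,-10],"twist":[-0.787,0.056,-0.142],"hand":-1},
  ],
)

```text
clock: 9.48
tool_pos: [0.4367, -0.0891, 0.3477]
eef_rot: [0.614, 0.73, 0.244, 0.171]
contact_force: [0.1, -0.5, -0.5]
opening: 0.052
finger_force: 40.0
```

step_arm(
  motion=[
    {"dp":[0,0,0],"twist":[0,0,0],"hand":-1},
    {"dp":[0,0,0],"twist":[0,0,0],"hand":-1},
  ],
)

```text
clock: 9.72
tool_pos: [0.4395, -0.0926, 0.3485]
eef_rot: [0.616, 0.729, 0.244, 0.173]
contact_force: [0.6, -0.6, -1.1]
opening: 0.051
finger_force: 40.0
```

```bash
cat >> h.py <<'E'
CASE=np.array([.5625,-.0045,0]); YAW=11.7
def tcp_for(fx,fz,t,y=0.,L=.131):
    """TCP for far underside edge at case x fx, height fz, tilt t deg"""
    a=np.radians(YAW); u=np.array([np.cos(a),np.sin(a),0]); v=np.array([-u[1],u[0],0]); z=np.array([0,0,1.]); T=np.radians(t)
    d=u*np.cos(T)-z*np.sin(T); n=u*np.sin(T)+z*np.cos(T)
    return CASE+u*fx+v*y+z*fz-L*d+.0025*n
E
python3 - <<'E'
from h import *
st=r.get_state(); print(st["tool_pos"],st["eef_rot"],st["opening"],st["clock"],st["q"])
Rt=R.from_quat(st["eef_rot"]); p=np.array(st["tool_pos"])
for c in("scene","top"):
    s,S,q,n=sheet(c,p+Rt.apply([0,0,.07])); T=Rt.inv().apply(S-p)*1000
    print(c,len(S),"n in tool",Rt.inv().apply(n),"tool-frame mm pct lo/hi",np.percentile(T,[.3,50,99.7],axis=0).tolist())
print(Rt.inv().apply([0,0,27]))
go(tcp_for(.040,.10,35)-[0,0,.027],pose(YAW,55),st)
E
```

```text
[ 0.4395 -0.0926  0.3485] [0.6159 0.7289 0.2437 0.173 ] 0.05069742228042304 9.725 [ 1.046   0.2182 -0.8541  2.3389 -0.7779  0.1627  1.1567]
scene 1262 n in tool [ 0.0013 -1.     -0.0017] tool-frame mm pct lo/hi [[-57.27574949902405, -4.041142674404873, -26.818696722872208], [-24.247346466368715, -2.4048327653486608, 41.12476052846632], [55.1970552772509, -0.2251390583426214, 103.94364247670995]]
top 1600 n in tool [0.0016 1.     0.0006] tool-frame mm pct lo/hi [[-52.18830863906722, -0.46666563524470306, -26.607597711968975], [27.69454528523638, 2.0061909647641665, 52.34726742757411], [61.987221540337664, 4.710522254774672, 104.4042550235203]]
[  1.298   15.347  -22.1762]
dp [ 53.3 -56.  205.8] twist [-0.354 -0.019 -0.049] rows>= 3.52
```

The sheet spans tool z from -27 to +104 mm, so the offset lies along the tool axis. I'll use a lever of 104 mm to the far edge.

```bash
python3 - <<'E'
from h import *
for t in(45,38): print(t,tcp_for(.040,.10,t,-.002,.104)); go(tcp_for(.040,.10,t,-.002,.104),pose(YAW,90-t))
E
```

```text
45 [ 0.5318 -0.0129  0.1753]
dp [ 51.9 -14.  204.4] twist [-0.179 -0.025 -0.045] rows>= 3.38
38 [ 0.5233 -0.0147  0.166 ]
dp [ 51.3 -26.4 207.1] twist [-0.301 -0.022 -0.047] rows>= 3.44
```

step_arm(
  motion=[
    {"dp":[13,-3,40],"twist":[-0.04,-0.006,-0.01],"hand":-1},
    {"dp":[26,-6,85],"twist":[-0.08,-0.012,-0.02],"hand":-1},
    {"dp":[39,-10,130],"twist":[-0.12,-0.018,-0.03],"hand":-1},
    {"dp":[52,-14,170],"twist":[-0.18,-0.025,-0.045],"hand":-1},
    {"dp":[52,-14,204],"twist":[-0.18,-0.025,-0.045],"hand":-1},
  ],
)

```text
clock: 10.45
tool_pos: [0.5338, -0.0765, 0.3549]
eef_rot: [0.587, 0.733, 0.279, 0.201]
contact_force: [0.1, -0.0, -0.1]
opening: 0.052
finger_force: 40.0
```

step_arm(
  motion=[
    {"dp":[0,0,0],"twist":[0,0,0],"hand":-1},
    {"dp":[0,0,0],"twist":[0,0,0],"hand":-1},
  ],
)

```text
clock: 10.7
tool_pos: [0.5321, -0.0755, 0.3539]
eef_rot: [0.586, 0.734, 0.278, 0.2]
contact_force: [-0.3, -0.7, -1.1]
opening: 0.056
finger_force: 40.0
```

```bash
cat >> h.py <<'E'
def casef(P):
    a=np.radians(YAW); q=P-CASE; return np.c_[q[:,0]*np.cos(a)+q[:,1]*np.sin(a),-q[:,0]*np.sin(a)+q[:,1]*np.cos(a),q[:,2]]*1000
def rep():
    st=r.get_state(); print(st["tool_pos"],st["eef_rot"],"open",st["opening"],"t",st["clock"],"q",st["q"],"F",st["contact_force"])
    return st
E
python3 - <<'E'
from h import *
st=rep()
Rt=R.from_quat(st["eef_rot"]); p=np.array(st["tool_pos"]); print("tilt",np.degrees(np.arcsin(-Rt.apply([0,0,1])[2])))
for c in("scene","top"):
    s,S,q,n=sheet(c,p+Rt.apply([0,0,.04])); T=Rt.inv().apply(S-p)*1000; K=casef(S)
    print(c,len(S),"tool-frame",np.percentile(T,[.3,99.7],axis=0).round(1).tolist(),"case",np.percentile(K,[.3,99.7],axis=0).round(1).tolist())
    W=cloud(s).reshape(-1,3); C=casef(W); m=(abs(C[:,2]-74)<4)&(abs(C[:,0])<78)&(abs(C[:,1])<85); print(" case walls",np.percentile(C[m],[.5,99.5],axis=0).round(1).tolist())
    cv2.imwrite(f"pics/h_{c}.png",s["pixels"][:,:,::-1])
a=cv2.imread("pics/h_scene.png")[130:330,200:460];b=cv2.imread("pics/h_top.png")[120:320,200:460]
cv2.imwrite("pics/h.png",cv2.resize(np.hstack([a,b]),(780,300)))
for F in((.045,.060,42),(.052,.055,40)):go(tcp_for(F[0],F[1],F[2],-.002,.104),pose(YAW,90-F[2]))
E
```

```text
[ 0.5321 -0.0755  0.3539] [0.5864 0.7339 0.2784 0.2   ] open 0.05564790649795187 t 10.7 q [ 0.8582  0.338  -0.803   2.2305 -0.9995  0.0436  1.3749] F [-0.2605 -0.7157 -1.0737]
tilt 49.90015284961429
scene 844 tool-frame [[-56.9, -4.5, -27.2], [56.5, -0.4, 104.2]] case [[-63.6, -120.2, 272.2], [22.0, -4.2, 373.9]]
 case walls [[-77.3, -73.5, 70.1], [77.0, 69.0, 76.2]]
top 1315 tool-frame [[-52.8, -1.2, -27.4], [61.8, 4.1, 103.9]] case [[-63.4, -112.3, 274.0], [24.3, 1.7, 377.2]]
 case walls [[-77.5, -68.2, 70.1], [75.4, 72.8, 77.8]]
dp [  53.6 -132.6  181.6] twist [-0.139 -0.045 -0.001] rows>= 3.7
dp [  53.2 -134.   190.4] twist [-0.174 -0.045 -0.002] rows>= 3.82
```

View pics/h.png

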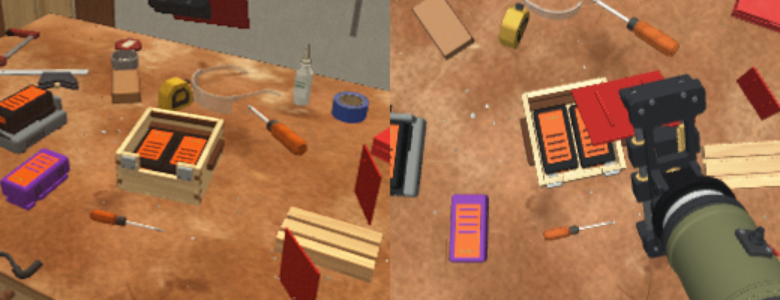

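The picture shows the sheet held over the case's right side (right panel, about (620,100)), with the case at (170,150) in the left panel. The arm stopped at joint limits (q5=-1, q6=0.04), so I'll fit the kinematics to find the other wrist branch.

```bash
cat > fk.py <<'E'
from h import *
import itertools
from scipy.optimize import least_squares
D=[([-1.081,.689,-.195,1.565,.157,.902,-.215],[.2749,.5606,.2295],[.2259,.9742,-.0009,-.0001]),
([.407,.6474,.0407,1.6667,-.0342,.8308,.5255],[.5197,-.2891,.2294],[.685,.729,0,-.001]),
([1.046,.2182,-.8541,2.3389,-.7779,.1627,1.1567],[.4395,-.0926,.3485],[.6159,.7289,.2437,.173]),
([.8582,.338,-.803,2.2305,-.9995,.0436,1.3749],[.5321,-.0755,.3539],[.5864,.7339,.2784,.2])]
AX="zyzyzyz"
LIM=np.array([[-3.01,3.01],[-.46,2.08],[-1.47,1.51],[.13,2.56],[-1,4.14],[.04,2.09],[-2.66,2.66]])
def fk(q,s,L,off):
    T=R.identity(); p=np.array([L[0],0,L[1]])
    for i in range(7):
        T=T*R.from_euler(AX[i],s[i]*q[i]+(off if i==6 else 0))
        if i==2: p=p+T.apply([L[5],0,L[2]])
        if i==4: p=p+T.apply([L[6],0,L[3]])
        if i==6: p=p+T.apply([0,0,L[4]])
    return p,T
if __name__=="__main__":
    out=[]
    for s in itertools.product([1,-1],repeat=7):
        if s[1]<0: continue
        for off in(0,np.pi/2,np.pi,-np.pi/2):
            e=max((fk(q,s,[0]*7,off)[1].inv()*R.from_quat(o)).magnitude() for q,_,o in D); out.append((e,s,off))
    out.sort(key=lambda a:a[0]); print(out[:4])
    for _,s,off in out[:2]:
        f=lambda L:np.concatenate([fk(q,s,L,off)[0]-p for q,p,_ in D])
        o=least_squares(f,[0,.3,.4,.4,.2,0,0]); print(s,off,o.x,np.abs(o.fun).max())
E
python3 fk.py
```

```text
[(0.0028463068573925266, (-1, 1, -1, 1, -1, 1, -1), 1.5707963267948966), (1.0053244937097108, (-1, 1, -1, 1, 1, 1, 1), 1.5707963267948966), (1.4001854599519687, (1, 1, 1, 1, -1, 1, 1), 0), (1.445683473175346, (1, 1, 1, 1, 1, 1, 1), 0)]
(-1, 1, -1, 1, -1, 1, -1) 1.5707963267948966 [ 0.0072  0.2358  0.6575  0.2894  0.3886 -0.0509 -0.0288] 0.04704273898149364
(-1, 1, -1, 1, 1, 1, 1) 1.5707963267948966 [ 0.0511  0.0624  0.6502  0.1652  0.2991  0.0049 -0.0779] 0.046278910639130144
```

```bash
python3 - <<'E'
import re
t=open('fk.py').read()
t=t.replace("        if i==2: p=p+T.apply([L[5],0,L[2]])\n        if i==4: p=p+T.apply([L[6],0,L[3]])\n        if i==6: p=p+T.apply([0,0,L[4]])",
"        if i==2: p=p+T.apply([L[5],0,L[2]])\n        if i==3: p=p+T.apply([L[6],0,L[3]])\n        if i==5: p=p+T.apply([L[0],0,L[4]])").replace("p=np.array([L[0],0,L[1]])","p=np.array([0,0,L[1]])")
open('fk.py','w').write(t)
E
python3 fk.py
```

```text
[(0.0028463068573925266, (-1, 1, -1, 1, -1, 1, -1), 1.5707963267948966), (1.0053244937097108, (-1, 1, -1, 1, 1, 1, 1), 1.5707963267948966), (1.4001854599519687, (1, 1, 1, 1, -1, 1, 1), 0), (1.445683473175346, (1, 1, 1, 1, 1, 1, 1), 0)]
(-1, 1, -1, 1, -1, 1, -1) 1.5707963267948966 [ 0.0381  0.0351  0.6289  0.2039  0.2558  0.0201 -0.1342] 0.04589439564040412
(-1, 1, -1, 1, 1, 1, 1) 1.5707963267948966 [-0.1832 -0.3337  0.5795 -0.0664  0.3186 -0.1574 -0.3763] 0.03803747402124469
```

step_arm(
  motion=[
    {"dp":[0,0,-5],"twist":[0.15,0,0],"hand":-1},
    {"dp":[0,0,-10],"twist":[0.3,0,0],"hand":-1},
  ],
)

```text
clock: 11.05
tool_pos: [0.5366, -0.0713, 0.3434]
eef_rot: [0.593, 0.752, 0.242, 0.157]
contact_force: [0.1, -0.6, -1.3]
opening: 0.051
finger_force: 40.0
```

```bash
python3 -c "
from h import *; rep()"
```

```text
[ 0.5366 -0.0713  0.3434] [0.5934 0.7516 0.2416 0.1566] open 0.050679894331312446 t 11.05 q [ 0.4136  0.2958 -0.248   2.1465 -0.8342  0.2811  1.1884] F [ 0.1315 -0.6179 -1.265 ]
```

step_arm(
  motion=[
    {"dp":[0,0,-5],"twist":[0.15,0,0],"hand":-1},
    {"dp":[0,0,-10],"twist":[0.3,0,0],"hand":-1},
    {"dp":[0,0,-10],"twist":[0.4,0,0],"hand":-1},
    {"dp":[0,0,-10],"twist":[0.4,0,0],"hand":-1},
  ],
)

```text
clock: 11.55
tool_pos: [0.5342, -0.0704, 0.3523]
eef_rot: [0.61, 0.786, 0.089, 0.038]
contact_force: [-0.1, 1.0, -1.0]
opening: 0.054
finger_force: 40.0
```

```bash
python3 -c "
from h import *; rep()"
```

```text
[ 0.5342 -0.0704  0.3523] [0.6101 0.7864 0.0888 0.0378] open 0.05387450373426868 t 11.55 q [-0.0688  0.3737  0.2697  1.8083 -0.2959  0.8419  0.6105] F [-0.1377  1.0054 -1.0075]
```

```bash
cat > fk2.py <<'E'
from fk import *
S7=(-1,1,-1,1,-1,1,-1)
D+= [([.4136,.2958,-.248,2.1465,-.8342,.2811,1.1884],[.5366,-.0713,.3434],[.5934,.7516,.2416,.1566]),
([-.0688,.3737,.2697,1.8083,-.2959,.8419,.6105],[.5342,-.0704,.3523],[.6101,.7864,.0888,.0378])]
def fr(q):
    T=R.identity(); o=[]
    for i in range(7):
        T=T*R.from_euler(AX[i],S7[i]*q[i]+(np.pi/2 if i==6 else 0)); o.append(T)
    return o
IDX=[(0,0),(0,1),(2,0),(2,1),(2,2),(3,0),(3,2),(4,0),(4,1),(5,0),(5,1),(5,2),(6,0),(6,1)]
def pos(q,L):
    f=fr(q); p=np.array([L[-2],0,L[-1]])
    for (i,a),l in zip(IDX,L): p=p+f[i].as_matrix()[:,a]*l
    return p
def fit(lam=1e-2):
    n=len(IDX)+2
    g=lambda L:np.concatenate([np.concatenate([pos(q,L)-p for q,p,_ in D]),lam*np.array(L)])
    return least_squares(g,np.zeros(n))
if __name__=="__main__":
    for lam in(1e-2,2e-3,1e-4):
        o=fit(lam); print(lam,o.x,np.abs(o.fun[:3*len(D)]).max())
E
python3 fk2.py; python3 - <<'E'
from fk2 import *
for q,p,o in D: print((fr(q)[6].inv()*R.from_quat(o)).magnitude(), p-0.0*np.array(p), [round(x,3) for x in np.array(p)-R.from_quat(o).apply([0,0,.3])])
E
```

```text
0.01 [ 0.0005 -0.0207  0.0075 -0.0323  0.5516 -0.0276  0.3374  0.0157  0.0026
 -0.0038  0.0026  0.3085  0.0038 -0.0054  0.0009  0.3207] 0.0007180599999948578
0.002 [-0.0002 -0.0181  0.0015 -0.031   0.5624 -0.008   0.3444  0.0099  0.0012
 -0.0062  0.0012  0.3265  0.003  -0.0074  0.0031  0.3416] 0.00017147257145902484
0.0001 [-0.0003 -0.018   0.0012 -0.031   0.5629 -0.0071  0.3448  0.0097  0.0012
 -0.0063  0.0012  0.3273  0.003  -0.0074  0.0032  0.3426] 0.00016156042217888023
0.0028463068573925266 [0.2749 0.5606 0.2295] [np.float64(0.275), np.float64(0.561), np.float64(0.529)]
0.0009938569738325808 [ 0.5197 -0.2891  0.2294] [np.float64(0.52), np.float64(-0.29), np.float64(0.529)]
8.901728882535345e-05 [ 0.4395 -0.0926  0.3485] [np.float64(0.274), np.float64(-0.135), np.float64(0.595)]
0.00010424530636440603 [ 0.5321 -0.0755  0.3539] [np.float64(0.346), np.float64(-0.128), np.float64(0.583)]
0.00018720061055419417 [ 0.5366 -0.0713  0.3434] [np.float64(0.38), np.float64(-0.125), np.float64(0.594)]
0.00010458509740343971 [ 0.5342 -0.0704  0.3523] [np.float64(0.484), np.float64(-0.098), np.float64(0.647)]
```

```bash
cat > ik.py <<'E'
from fk2 import *
L=fit(2e-3).x
def ik(p,Rt,q0,wn=2e-3,n0=None):
    n0=q0 if n0 is None else n0
    g=lambda q:np.r_[(pos(q,L)-p)*10,(fr(q)[6].inv()*Rt).as_rotvec()*3,wn*(np.array(q)-n0)]
    o=least_squares(g,np.clip(q0,LIM[:,0]+.021,LIM[:,1]-.021),bounds=(LIM[:,0]+.02,LIM[:,1]-.02)); return o.x,np.abs(o.fun[:6]).max()
E
python3 - <<'E'
from ik import *
rng=np.random.default_rng(0); cur=np.array([-.0688,.3737,.2697,1.8083,-.2959,.8419,.6105])
for F in((.0,.22,38),(.052,.055,38),(.066,.052,35),(.066,.052,25)):
    sols=[]
    for k in range(25):
        q,e=ik(tcp_for(F[0],F[1],F[2],-.002,.104),pose(YAW,90-F[2]),rng.uniform(LIM[:,0],LIM[:,1]),1e-3,LIM.mean(1)*[1,1,1,1,.5,1,0])
        if e<.01: sols.append((min(np.minimum(q-LIM[:,0],LIM[:,1]-q)),q))
    sols.sort(key=lambda a:-a[0]); print(F,len(sols)); [print("  ",round(m,2),q.round(2)) for m,q in sols[:4]]
E
```

```text
(0.0, 0.22, 38) 0
(0.052, 0.055, 38) 0
(0.066, 0.052, 35) 0
(0.066, 0.052, 25) 0
```

```bash
python3 - <<'E'
from ik import *
rng=np.random.default_rng(0)
for F in((.0,.22,38),(.052,.055,38),(.052,.055,45),(.066,.052,30)):
    sols=[]
    for k in range(40):
        q,e=ik(tcp_for(F[0],F[1],F[2],-.002,.104),pose(YAW,90-F[2]),rng.uniform(LIM[:,0],LIM[:,1]),1e-5)
        sols.append((e,q))
    sols.sort(key=lambda a:a[0]); print(F); [print("  ",round(m,3),q.round(2),(fr(q)[6].inv()*pose(YAW,90-F[2])).magnitude().round(3),(pos(q,L)-tcp_for(F[0],F[1],F[2],-.002,.104)).round(3)) for m,q in sols[:5]]
E
```

```text
(0.0, 0.22, 38)Traceback (most recent call last):
  File "<stdin>", line 8, in <module>
AttributeError: 'float' object has no attribute 'round'
```

```bash
cat > t.py <<'E'
from ik import *
import sys
rng=np.random.default_rng(0)
for F in((.0,.22,38),(.052,.055,38),(.052,.055,45),(.066,.052,30)):
    sols=[]
    for k in range(40):
        q,e=ik(tcp_for(F[0],F[1],F[2],-.002,.104),pose(YAW,90-F[2]),rng.uniform(LIM[:,0],LIM[:,1]),1e-5)
        sols.append((e,q))
    sols.sort(key=lambda a:a[0]); print(F); [print("  ",round(m,3),q.round(2),round((fr(q)[6].inv()*pose(YAW,90-F[2])).magnitude(),3),(pos(q,L)-tcp_for(F[0],F[1],F[2],-.002,.104)).round(3)) for m,q in sols[:5]]
E
python3 t.py
```

```text
(0.0, 0.22, 38)
   0.233 [ 1.01  0.67 -1.45  2.54  2.26  0.71 -1.98] 0.086 [ 0.019 -0.006  0.013]
   0.233 [ 1.01  0.67 -1.45  2.54  2.26  0.71 -1.98] 0.086 [ 0.019 -0.006  0.013]
   0.233 [ 1.01  0.67 -1.45  2.54  2.26  0.71 -1.98] 0.086 [ 0.019 -0.006  0.013]
   0.233 [ 1.01  0.67 -1.45  2.54  2.26  0.71 -1.98] 0.086 [ 0.019 -0.006  0.013]
   0.233 [ 1.01  0.67 -1.45  2.54  2.26  0.71 -1.98] 0.086 [ 0.019 -0.006  0.013]
(0.052, 0.055, 38)
   0.276 [ 0.83  1.34 -1.45  2.54  2.41  1.28 -1.71] 0.085 [ 0.028 -0.008  0.001]
   0.276 [ 0.83  1.34 -1.45  2.54  2.41  1.28 -1.71] 0.085 [ 0.028 -0.008  0.001]
   0.276 [ 0.83  1.34 -1.45  2.54  2.41  1.28 -1.71] 0.085 [ 0.028 -0.008  0.001]
   0.276 [ 0.83  1.34 -1.45  2.54  2.41  1.28 -1.71] 0.085 [ 0.028 -0.008  0.001]
   0.276 [ 0.83  1.34 -1.45  2.54  2.41  1.28 -1.71] 0.085 [ 0.028 -0.008  0.001]
(0.052, 0.055, 45)
   0.079 [ 0.76  1.24 -1.45  2.54  2.28  1.29 -1.79] 0.026 [ 0.008 -0.002  0.001]
   0.079 [ 0.76  1.24 -1.45  2.54  2.28  1.29 -1.79] 0.026 [ 0.008 -0.002  0.001]
   0.079 [ 0.76  1.24 -1.45  2.54  2.28  1.29 -1.79] 0.026 [ 0.008 -0.002  0.001]
   0.079 [ 0.76  1.24 -1.45  2.54  2.28  1.29 -1.79] 0.026 [ 0.008 -0.002  0.001]
   0.079 [ 0.76  1.24 -1.45  2.54  2.28  1.29 -1.79] 0.026 [ 0.008 -0.002  0.001]
(0.066, 0.052, 30)
   0.384 [ 0.92  1.56 -1.45  2.54  2.66  1.31 -1.55] 0.106 [ 0.038 -0.014 -0.006]
   0.384 [ 0.92  1.56 -1.45  2.54  2.66  1.31 -1.55] 0.106 [ 0.038 -0.014 -0.006]
   0.384 [ 0.92  1.56 -1.45  2.54  2.66  1.31 -1.55] 0.106 [ 0.038 -0.014 -0.006]
   0.384 [ 0.92  1.56 -1.45  2.54  2.66  1.31 -1.55] 0.106 [ 0.038 -0.014 -0.006]
   0.384 [ 0.92  1.56 -1.45  2.54  2.66  1.31 -1.55] 0.106 [ 0.038 -0.014 -0.006]
```

```bash
cat > t.py <<'E'
from ik import *
rng=np.random.default_rng(1)
for F in((.03,.16,50),(.0655,.0525,50),(.0655,.0525,53)):
    sols=[]; p=tcp_for(F[0],F[1],F[2],-.002,.104)
    for k in range(60):
        q,e=ik(p,pose(YAW,90-F[2]),rng.uniform(LIM[:,0],LIM[:,1]),1e-5)
        sols.append((e,q))
    G=[(min(np.minimum(q-LIM[:,0],LIM[:,1]-q)),q) for e,q in sols if e<.004]; G.sort(key=lambda a:-a[0])
    print(F,p,min(e for e,_ in sols),len(G)); [print("  ",round(m,2),q.round(2)) for m,q in G[:6]]
E
python3 t.py
```

```text
(0.03, 0.16, 50) [ 0.5287 -0.0135  0.2413] 9.059667946398342e-11 41
   0.1 [ 0.81  0.76 -1.34  2.46  2.07  0.81 -1.86]
   0.1 [ 0.8   0.76 -1.34  2.46  2.08  0.8  -1.86]
   0.1 [ 0.8   0.76 -1.34  2.46  2.08  0.8  -1.86]
   0.1 [ 0.8   0.75 -1.32  2.46  2.09  0.79 -1.87]
   0.1 [ 0.8   0.75 -1.32  2.46  2.09  0.79 -1.88]
   0.1 [ 0.78  0.72 -1.27  2.46  2.13  0.75 -1.92]
(0.0655, 0.0525, 50) [ 0.5635 -0.0063  0.1338] 9.793317198858453e-11 43
   0.1 [ 0.71  1.13 -1.35  2.46  2.22  1.15 -1.81]
   0.1 [ 0.7   1.11 -1.31  2.46  2.24  1.12 -1.85]
   0.1 [ 0.68  1.07 -1.25  2.46  2.28  1.08 -1.89]
   0.1 [ 0.68  1.07 -1.24  2.46  2.29  1.07 -1.9 ]
   0.1 [ 0.67  1.06 -1.23  2.46  2.3   1.06 -1.92]
   0.1 [ 0.67  1.05 -1.22  2.46  2.3   1.05 -1.93]
(0.0655, 0.0525, 53) [ 0.5677 -0.0055  0.1371] 9.092226971318951e-11 45
   0.16 [ 0.68  1.04 -1.25  2.4   2.18  1.   -1.83]
   0.15 [ 0.66  1.01 -1.2   2.41  2.21  0.97 -1.86]
   0.15 [ 0.65  0.99 -1.17  2.41  2.23  0.94 -1.89]
   0.15 [ 0.65  0.99 -1.16  2.41  2.24  0.93 -1.9 ]
   0.15 [ 0.64  0.99 -1.16  2.41  2.24  0.93 -1.9 ]
   0.15 [ 0.63  0.97 -1.12  2.41  2.26  0.91 -1.93]
```

```bash
cat > plan.py <<'E'
from ik import *
def hoverq(F,seed=(.75,.9,-1.3,2.45,2.15,.95,-1.87)):
    return ik(tcp_for(F[0],F[1],F[2],F[3] if len(F)>3 else -.002,.104),pose(YAW,90-F[2]),np.array(seed),1e-4)
def rows(qg,n=5):
    st=rep(); q=np.array(st["q"]); p0=np.array(st["tool_pos"]); R0=R.from_quat(st["eef_rot"])
    print("fk err",pos(q,L)-p0)
    N=200; qs=[q+(qg-q)*k/N for k in range(N+1)]; k=0; out=0; prev=q; total=0
    while k<N:
        j=k+1
        while j<N:
            a=qs[j+1]
            if (fr(qs[k])[6].inv()*fr(a)[6]).magnitude()>.165 or np.linalg.norm(pos(a,L)-pos(qs[k],L))>.045 or (abs(a-qs[k])>.24).any(): break
            j+=1
        k=j; total+=1
        if total<=n:
            f=fr(qs[k])[6]; p=pos(qs[k],L)
            low=min((p+f.apply([x,0,.104]))[2] for x in(-.058,.06))
            print("dp",(R0.inv().apply(p-p0)*1000).round(0).astype(int).tolist(),"twist",(R0.inv()*f).as_rotvec().round(3).tolist(),"tcp",p.round(3),"low",round(low,3))
    print("rows total",total)
E
python3 - <<'E'
from plan import *
for F in((-.02,.20,50),(.0,.16,50),(.03,.11,50)):
    q,e=hoverq(F); print(F,q,e)
q,e=hoverq((-.02,.20,50)); rows(q,20)
E
```

```text
(-0.02, 0.2, 50) [ 0.9424  0.6026 -1.4117  2.52    2.0323  0.663  -1.8745] 2.7637747646025446e-09
(0.0, 0.16, 50) [ 0.8519  0.7655 -1.4166  2.5354  2.0681  0.8565 -1.8877] 9.741601969537328e-10
(0.03, 0.11, 50) [ 0.7569  0.9239 -1.3502  2.5182  2.1611  0.9968 -1.9015] 9.43628342131575e-10
[ 0.5342 -0.0704  0.3523] [0.6101 0.7864 0.0888 0.0378] open 0.05387450373426868 t 11.55 q [-0.0688  0.3737  0.2697  1.8083 -0.2959  0.8419  0.6105] F [-0.1377  1.0054 -1.0075]
fk err [0.0001 0.0001 0.0001]
dp [-8, -38, 22] twist [0.097, -0.038, 0.038] tcp [ 0.504 -0.085  0.324] low 0.219
dp [-19, -76, 41] twist [0.185, -0.093, 0.069] tcp [ 0.473 -0.103  0.297] low 0.191
dp [-34, -115, 58] twist [0.257, -0.171, 0.088] tcp [ 0.443 -0.125  0.272] low 0.162
dp [-49, -140, 72] twist [0.281, -0.248, 0.091] tcp [ 0.425 -0.145  0.253] low 0.14
dp [-61, -152, 83] twist [0.258, -0.313, 0.082] tcp [ 0.419 -0.158  0.239] low 0.124
dp [-67, -151, 94] twist [0.19, -0.356, 0.067] tcp [ 0.423 -0.163  0.229] low 0.112
dp [-65, -139, 102] twist [0.086, -0.37, 0.052] tcp [ 0.435 -0.157  0.223] low 0.107
dp [-52, -120, 106] twist [-0.047, -0.35, 0.041] tcp [ 0.451 -0.139  0.224] low 0.11
dp [-27, -96, 103] twist [-0.196, -0.293, 0.034] tcp [ 0.467 -0.11   0.233] low 0.126
dp [4, -75, 92] twist [-0.336, -0.211, 0.031] tcp [ 0.477 -0.076  0.248] low 0.151
dp [40, -59, 74] twist [-0.465, -0.11, 0.028] tcp [ 0.48  -0.039  0.271] low 0.186
dp [55, -54, 65] twist [-0.512, -0.067, 0.026] tcp [ 0.48  -0.024  0.281] low 0.202
rows total 12
```

step_arm(
  motion=[
    {"dp":[-8,-38,22],"twist":[0.097,-0.038,0.038],"hand":-1},
    {"dp":[-19,-76,41],"twist":[0.185,-0.093,0.069],"hand":-1},
    {"dp":[-34,-115,58],"twist":[0.257,-0.171,0.088],"hand":-1},
    {"dp":[-49,-140,72],"twist":[0.281,-0.248,0.091],"hand":-1},
    {"dp":[-61,-152,83],"twist":[0.258,-0.313,0.082],"hand":-1},
  ],
)

```text
clock: 12.18
tool_pos: [0.4139, -0.1599, 0.2387]
eef_rot: [0.65, 0.749, -0.108, 0.076]
contact_force: [-0.5, -0.5, -0.7]
opening: 0.054
finger_force: 40.0
```

```bash
python3 - <<'E'
from plan import *
q,e=hoverq((-.02,.20,50)); rows(q,5)
E
```

```text
[ 0.4139 -0.1599  0.2387] [ 0.6498  0.7486 -0.1075  0.0761] open 0.05382222349998351 t 12.175 q [-0.2798  0.5011  0.5256  2.1536  0.0395  0.5219  0.2948] F [-0.5211 -0.5159 -0.7256]
fk err [-0.0001  0.0017  0.0004]
dp [10, -29, 23] twist [0.076, 0.002, -0.019] tcp [ 0.384 -0.16   0.216] low 0.101
dp [16, -47, 40] twist [0.11, -0.005, -0.042] tcp [ 0.364 -0.162  0.199] low 0.085
dp [20, -54, 53] twist [0.098, -0.014, -0.064] tcp [ 0.356 -0.162  0.186] low 0.072
dp [25, -49, 60] twist [0.041, -0.018, -0.079] tcp [ 0.36  -0.158  0.177] low 0.062
dp [34, -33, 60] twist [-0.059, -0.008, -0.083] tcp [ 0.375 -0.148  0.174] low 0.058
rows total 11
```

step_arm(
  motion=[
    {"dp":[0,0,-10],"twist":[0,0,0],"hand":-1},
    {"dp":[0,0,-20],"twist":[0,0,0],"hand":-1},
    {"dp":[0,0,-20],"twist":[0,0,0],"hand":-1},
  ],
)

```text
clock: 12.55
tool_pos: [0.4187, -0.1541, 0.2608]
eef_rot: [0.649, 0.749, -0.106, 0.078]
contact_force: [-0.1, -0.1, -0.4]
opening: 0.054
finger_force: 40.0
```

```bash
cat > t.py <<'E'
from plan import *
st=rep(); q0=np.array(st["q"]); W=1/(LIM[:,1]-LIM[:,0])
p=np.array(st["tool_pos"]);Rt=R.from_quat(st["eef_rot"])
def best(p,Rt,mid,w,q0):
    g=lambda q:np.r_[(pos(q,L)-p)*100,(fr(q)[6].inv()*Rt).as_rotvec()*30,.05*w*(q-mid)]
    return least_squares(g,np.clip(q0,LIM[:,0]+.03,LIM[:,1]-.03),bounds=(LIM[:,0]+.02,LIM[:,1]-.02)).x
home=np.array(D[0][0])
for nm,qq,pp,oo in[("A",*D[0]),("B",*D[1]),("C",*D[2]),("D5",*D[4]),("D6",*D[5]),("now",q0,p,Rt.as_quat())]:
    print(nm,np.round(qq,2),"mid",best(np.array(pp),R.from_quat(oo),LIM.mean(1),W,np.array(qq)).round(2),"home",best(np.array(pp),R.from_quat(oo),home,np.ones(7),np.array(qq)).round(2))
rng=np.random.default_rng(3)
for F in((-.02,.2,50),(.0655,.0525,50)):
    G=[]
    for k in range(80):
        s=rng.uniform(LIM[:,0],LIM[:,1]); s[2]=rng.uniform(.3,1.5); q,e=hoverq(F,s)
        if e<.004: G.append(q)
    G=np.array(G); print(F,len(G),"q3>0:",[g.round(2).tolist() for g in G if g[2]>0][:3],"q5 range",G[:,4].min(),G[:,4].max(),"q3 max",G[:,2].max(), G[G[:,2].argmax()])
E
python3 t.py
```

```text
[ 0.4187 -0.1541  0.2608] [ 0.6494  0.749  -0.1057  0.0779] open 0.0540304848892898 t 12.55 q [-0.3117  0.4643  0.5444  2.1185  0.0501  0.5916  0.2823] F [-0.0803 -0.1338 -0.3553]
A [-1.08  0.69 -0.2   1.56  0.16  0.9  -0.22] mid [-0.96  0.71 -0.43  1.55  0.34  0.95 -0.38] home [-1.08  0.69 -0.19  1.56  0.16  0.91 -0.22]
B [ 0.41  0.65  0.04  1.67 -0.03  0.83  0.53] mid [ 0.65  0.67 -0.39  1.65  0.3   0.89  0.21] home [ 0.43  0.65 -0.    1.67  0.    0.83  0.49]
C [ 1.05  0.22 -0.85  2.34 -0.78  0.16  1.16] mid [ 1.36  0.36 -1.38  2.32  0.79  0.22 -0.45] home [ 1.24  0.28 -1.15  2.32  0.1   0.14  0.26]
D5 [ 0.41  0.3  -0.25  2.15 -0.83  0.28  1.19] mid [ 0.98  0.44 -1.09  2.11  0.68  0.3  -0.33] home [ 0.77  0.36 -0.75  2.12 -0.01  0.22  0.36]
D6 [-0.07  0.37  0.27  1.81 -0.3   0.84  0.61] mid [ 0.36  0.38 -0.36  1.79  0.04  0.83  0.26] home [ 0.09  0.36  0.04  1.8  -0.18  0.83  0.49]
now [-0.31  0.46  0.54  2.12  0.05  0.59  0.28] mid [ 0.26  0.42 -0.3   2.09  0.57  0.76 -0.31] home [-0.13  0.43  0.27  2.11  0.26  0.63  0.04]
(-0.02, 0.2, 50) 20 q3>0: [] q5 range 1.9987354830388524 2.685767894464812 q3 max -0.8219328542050197 [ 0.6342  0.4028 -0.8219  2.54    2.6858  0.4316 -2.4894]
(0.0655, 0.0525, 50) 42 q3>0: [[-0.39, 0.96, 0.74, 2.53, 3.82, 1.16, 2.61], [-0.37, 0.95, 0.7, 2.53, 3.8, 1.13, 2.64], [-0.55, 1.27, 1.28, 2.53, 4.09, 1.6, 2.27]] q5 range 2.1724439330187546 4.119999995012504 q3 max 1.3727875489238464 [-0.5549  1.3372  1.3728  2.5342  4.12    1.6848  2.2207]
```

```bash
cat > sim.py <<'E'
from plan import *
def jac(q):
    f=fr(q); T=[R.identity()]+f; p=pos(q,L); J=np.zeros((6,7)); h=1e-5
    for i in range(7):
        d=np.array(q,float); d[i]+=h; J[:3,i]=(pos(d,L)-p)/h; J[3:,i]=(fr(d)[6]*f[6].inv()).as_rotvec()/h
    return J
def sim(q,way,home=None,k=0.,lam=1e-3,sub=6,W=np.ones(7)):
    """way: list of (p,R); returns q path"""
    q=np.array(q,float); tr=[]
    for p,Rt in way:
        p0,R0=pos(q,L),fr(q)[6]; tw=(R0.inv()*Rt).as_rotvec()
        for s in range(1,sub+1):
            pt=p0+(p-p0)*s/sub; Rs=R0*R.from_rotvec(tw*s/sub)
            e=np.r_[pt-pos(q,L),(Rs*fr(q)[6].inv()).as_rotvec()]
            J=jac(q); Ji=W[:,None]*J.T@np.linalg.inv(J@(W[:,None]*J.T)+lam**2*np.eye(6)); dq=Ji@e
            if home is not None: dq=dq+(np.eye(7)-Ji@J)@(k/sub*(home-q))
            q=np.clip(q+dq,LIM[:,0],LIM[:,1])
        tr.append(q.copy())
    return tr
def way(p0,R0,rs): return [(np.array(p0)+R0.apply(np.array(d)/1000),R0*R.from_rotvec(t)) for d,t in rs]
E
cat > t.py <<'E'
from sim import *
D6=D[5]; w1=way(D6[1],R.from_quat(D6[2]),[([-8,-38,22],[.097,-.038,.038]),([-19,-76,41],[.185,-.093,.069]),([-34,-115,58],[.257,-.171,.088]),([-49,-140,72],[.281,-.248,.091]),([-61,-152,83],[.258,-.313,.082])])
home=np.array(D[0][0]); mid=LIM.mean(1)
print("actual",[-.2798,.5011,.5256,2.1536,.0395,.5219,.2948])
for nm,h,k in(("min",None,0),("home",home,.05),("mid",mid,.02)): print(nm,sim(D6[0],w1,h,k)[-1].round(3))
D5=D[4]; w2=[(np.array(D5[1])+(np.array(D6[1])-D5[1])*s,R.from_quat(D5[2])*R.from_rotvec((R.from_quat(D5[2]).inv()*R.from_quat(D6[2])).as_rotvec()*s)) for s in(.3,.6,1)]
print("actual",D6[0])
for nm,h,k in(("min",None,0),("home",home,.05),("mid",mid,.02)): print(nm,sim(D5[0],w2,h,k)[-1].round(3))
# A->B pure straight
A=D[0];B=D[1]; RA=R.from_quat(A[2]);tw=(RA.inv()*R.from_quat(B[2])).as_rotvec()
w3=[(np.array(A[1])+(np.array(B[1])-A[1])*min(1,s/14),RA*R.from_rotvec(tw*max(0,(s-10)/6))) for s in range(1,17)]
print("actual",B[0])
for nm,h,k in(("min",None,0),("home",home,.05),("mid",mid,.02)): print(nm,sim(A[0],w3,h,k)[-1].round(3))
E
python3 t.py
```

```text
actual [-0.2798, 0.5011, 0.5256, 2.1536, 0.0395, 0.5219, 0.2948]
min [-0.285  0.505  0.532  2.143  0.031  0.526  0.307]
home [-0.254  0.496  0.48   2.142  0.084  0.531  0.248]
mid [-0.246  0.493  0.467  2.141  0.097  0.532  0.234]
actual [-0.0688, 0.3737, 0.2697, 1.8083, -0.2959, 0.8419, 0.6105]
min [-0.036  0.37   0.221  1.807 -0.269  0.838  0.582]
home [-0.015  0.369  0.19   1.806 -0.253  0.835  0.565]
mid [-0.005  0.368  0.175  1.805 -0.245  0.834  0.557]
actual [0.407, 0.6474, 0.0407, 1.6667, -0.0342, 0.8308, 0.5255]
min [ 0.42   0.646  0.018  1.666 -0.015  0.831  0.507]
home [ 0.421  0.646  0.016  1.666 -0.014  0.831  0.505]
mid [ 0.503  0.647 -0.126  1.661  0.101  0.842  0.397]
```

```bash
cat > fast.py <<'E'
from plan import *
VO=np.zeros((7,3))
for (i,a),l in zip(IDX,L): VO[i,a]+=l
BASE=np.array([L[-2],0,L[-1]]); OFF=np.array([0,0,0,0,0,0,np.pi/2]); SG=np.array(S7,float)
def kin(q):
    th=SG*q+OFF; c,s=np.cos(th),np.sin(th); M=np.eye(3); ax=np.empty((7,3)); con=np.empty((7,3))
    for i in range(7):
        if i%2==0: ax[i]=SG[i]*M[:,2]; M=M@np.array([[c[i],-s[i],0],[s[i],c[i],0],[0,0,1]])
        else: ax[i]=SG[i]*M[:,1]; M=M@np.array([[c[i],0,s[i]],[0,1,0],[-s[i],0,c[i]]])
        con[i]=M@VO[i]
    tail=np.cumsum(con[::-1],0)[::-1]; J=np.empty((6,7)); J[:3]=np.cross(ax,tail).T; J[3:]=ax.T
    return BASE+tail[0],M,J
def step(q,pt,Mt):
    p,M,J=kin(q); E=Mt@M.T; w=np.array([E[2,1]-E[1,2],E[0,2]-E[2,0],E[1,0]-E[0,1]])/2
    return J.T@np.linalg.solve(J@J.T+1e-6*np.eye(6),np.r_[pt-p,w])
def run(q,wps,srow=.14,sub=3):
    """wps list of (p,R); linear segments as I command them. returns rows (p,R) and q's, min margin, low"""
    q=np.array(q,float); rowsout=[]; mg=9; low=9
    p,M,_=kin(q); Rc=R.from_matrix(M)
    for pt,Rt in wps:
        tw=(Rc.inv()*Rt).as_rotvec(); n=max(1,int(np.ceil(max(np.linalg.norm(tw)/srow,np.linalg.norm(pt-p)/.045))))
        ms=(Rc*R.from_rotvec(np.outer(np.arange(1,n*sub+1)/(n*sub),tw))).as_matrix()
        for k in range(n*sub):
            dq=step(q,p+(pt-p)*(k+1)/(n*sub),ms[k]); mg=min(mg,(.08-np.abs(dq).max())*3)
            q=q+dq; mg=min(mg,np.minimum(q-LIM[:,0],LIM[:,1]-q).min())
            if mg<-.6: return None,q,mg,low
            P=p+(pt-p)*(k+1)/(n*sub); low=min(low,(P+ms[k]@[-.058,0,.104])[2],(P+ms[k]@[.06,0,.104])[2],P[2])
            if k%sub==sub-1: rowsout.append((P,R.from_matrix(ms[k]),q.copy()))
        p,Rc=pt,Rt
    return rowsout,q,mg,low
E
cat > search.py <<'E'
from fast import *
import time
from scipy.optimize import differential_evolution
st=rep(); q0=np.array(st["q"]); t0=time.time()
G=[(tcp_for(.03,.13,50,-.002,.104),pose(YAW,40)),(tcp_for(.0655,.0525,50,-.002,.104),pose(YAW,40))]
def wps(x):
    w=[]
    for k in range(2):
        v=x[6*k:6*k+6]; w.append((np.array(v[:3]),pose(YAW)*R.from_rotvec(v[3:])))
    return w+G
def cost(x):
    r_,q,mg,low=run(q0,wps(x))
    if r_ is None: return 10-mg
    return -5*min(mg,.06)+max(0,.12-low if False else 0)+.02*len(r_)+max(0,-mg)*5
b=[(.38,.62),(-.3,.25),(.25,.45),(-1.2,1.2),(-1.2,1.2),(-1.2,1.2)]*2
o=differential_evolution(cost,b,maxiter=60,popsize=6,seed=1,callback=lambda *a,**k: time.time()-t0>240,polish=False)
r_,q,mg,low=run(q0,wps(o.x)); print(o.fun,mg,low,time.time()-t0,o.x.round(3).tolist(),q,len(r_) if r_ else None)
np.save("x.npy",o.x)
E
timeout 400 python3 search.py
```

```text
[ 0.4187 -0.1541  0.2608] [ 0.6494  0.749  -0.1057  0.0779] open 0.0540304848892898 t 12.55 q [-0.3117  0.4643  0.5444  2.1185  0.0501  0.5916  0.2823] F [-0.0803 -0.1338 -0.3553]
0.3280069145427795 0.0383986170914441 0.05410696902421633 32.81240248680115 [0.381, -0.033, 0.384, -0.14, -0.357, -0.362, 0.538, -0.018, 0.312, 0.022, -1.165, -0.932] [ 0.3496  0.8262 -0.5816  2.484   2.8202  0.8188 -2.5458] 26
```

```bash
sed -i 's/return -5\*min(mg,.06).*/lo=run(q0,wps(x)[:3])[3]; return -5*min(mg,.2)+.01*len(r_)+20*max(0,.115-lo)+max(0,-mg)*5/; s/maxiter=60,popsize=6/maxiter=300,popsize=8/; s/>240/>330/' search.py
cat >> search.py <<'E'
for i,(p,Rr,qq) in enumerate(r_):
    tips=[(p+Rr.apply([x,y,z]))[2] for x in(-.0375,.0375) for y in(-.0935,.0935) for z in(-.069,)]
    sh=[(p+Rr.apply([x,0,z])) for x in(-.058,.06) for z in(-.027,.104)]
    print(i,p.round(3),"sheet low",min(s[2] for s in sh).round(3),"far corners",sh[1].round(2),sh[3].round(2),"body",round(min(tips),3),"q",qq.round(2))
E
timeout 560 python3 search.py
```

```text
[ 0.4187 -0.1541  0.2608] [ 0.6494  0.749  -0.1057  0.0779] open 0.0540304848892898 t 12.55 q [-0.3117  0.4643  0.5444  2.1185  0.0501  0.5916  0.2823] F [-0.0803 -0.1338 -0.3553]
0.012301178182405392 0.04553976436351892 0.05410696902421633 330.68217945098877 [0.383, -0.132, 0.432, -0.453, -0.274, -0.029, 0.495, -0.044, 0.254, -0.062, -0.707, -0.883] [ 0.449   0.8664 -0.7563  2.4776  2.6671  0.8508 -2.3699] 24
0 [ 0.41  -0.148  0.304] sheet low 0.188 far corners [ 0.43 -0.23  0.22] [ 0.41 -0.12  0.19] body 0.354 q [-0.36  0.32  0.58  2.18  0.09  0.54  0.27]
1 [ 0.401 -0.142  0.346] sheet low 0.232 far corners [ 0.43 -0.22  0.26] [ 0.42 -0.11  0.23] body 0.384 q [-0.44  0.16  0.63  2.22  0.17  0.52  0.22]
2 [ 0.392 -0.137  0.389] sheet low 0.278 far corners [ 0.44 -0.21  0.31] [ 0.42 -0.1   0.28] body 0.413 q [-0.54 -0.    0.65  2.25  0.31  0.52  0.08]
3 [ 0.383 -0.132  0.432] sheet low 0.326 far corners [ 0.44 -0.2   0.36] [ 0.42 -0.09  0.33] body 0.441 q [-0.55 -0.17  0.56  2.25  0.46  0.56 -0.08]
4 [ 0.397 -0.121  0.41 ] sheet low 0.299 far corners [ 0.46 -0.19  0.34] [ 0.43 -0.09 
[... 2199 characters left out ...]
123 far corners [ 0.6  -0.07  0.14] [0.56 0.04 0.12] body 0.22 q [ 0.31  0.53 -0.57  2.46  2.46  0.5  -2.14]
20 [ 0.525 -0.017  0.216] sheet low 0.127 far corners [ 0.6  -0.06  0.14] [0.57 0.05 0.13] body 0.212 q [ 0.43  0.58 -0.7   2.48  2.54  0.57 -2.28]
21 [ 0.529 -0.014  0.211] sheet low 0.132 far corners [ 0.61 -0.06  0.13] [0.58 0.06 0.13] body 0.204 q [ 0.52  0.64 -0.8   2.51  2.62  0.66 -2.39]
22 [ 0.546 -0.01   0.173] sheet low 0.093 far corners [ 0.62 -0.05  0.09] [0.6  0.06 0.09] body 0.165 q [ 0.48  0.76 -0.78  2.5   2.64  0.77 -2.38]
23 [ 0.563 -0.006  0.134] sheet low 0.054 far corners [ 0.64 -0.05  0.05] [0.62 0.07 0.05] body 0.127 q [ 0.45  0.87 -0.76  2.48  2.67  0.85 -2.37]
```

```bash
cat > nxt.py <<'E'
from fast import *
import sys
def nxt(k,n=10,srow=.14,chunk=5):
    x=np.load("x.npy"); w=[(np.array(x[6*i:6*i+3]),pose(YAW)*R.from_rotvec(x[6*i+3:6*i+6])) for i in range(2)]+[(tcp_for(.03,.13,50,-.002,.104),pose(YAW,40)),(tcp_for(.0655,.0525,50,-.002,.104),pose(YAW,40))]
    st=rep(); rr,q,mg,low=run(st["q"],w[k:],srow); print("margin",mg,"rows",len(rr) if rr else None)
    p0=np.array(st["tool_pos"]);R0=R.from_quat(st["eef_rot"])
    for i,(p,Rr,qq) in enumerate(rr[:n]):
        print([*(R0.inv().apply(p-p0)*1000).round(0).astype(int).tolist()],(R0.inv()*Rr).as_rotvec().round(3).tolist(),qq.round(2))
        if i%chunk==chunk-1: print("--next call"); p0,R0=p,Rr
if __name__=="__main__": nxt(int(sys.argv[1]),int(sys.argv[2]))
E
python3 nxt.py 0 12
```

```text
[ 0.4187 -0.1541  0.2608] [ 0.6494  0.749  -0.1057  0.0779] open 0.0540304848892898 t 12.55 q [-0.3117  0.4643  0.5444  2.1185  0.0501  0.5916  0.2823] F [-0.0803 -0.1338 -0.3553]
margin 0.04553976436351892 rows 24
[-3, -11, -43] [-0.131, -0.003, -0.006] [-0.36  0.32  0.58  2.18  0.09  0.54  0.27]
[-8, -21, -85] [-0.262, -0.005, -0.011] [-0.44  0.16  0.63  2.22  0.17  0.52  0.22]
[-13, -32, -128] [-0.393, -0.008, -0.017] [-0.54 -0.    0.65  2.25  0.31  0.52  0.08]
[-18, -43, -170] [-0.525, -0.011, -0.022] [-0.55 -0.17  0.56  2.25  0.46  0.56 -0.08]
[-3, -26, -152] [-0.495, -0.072, -0.132] [-0.55 -0.09  0.53  2.29  0.54  0.5  -0.09]
--next call
[14, 8, 23] [0.028, -0.03, -0.121] [-0.56 -0.    0.5   2.31  0.65  0.45 -0.14]
[28, 16, 47] [0.057, -0.061, -0.242] [-0.59  0.08  0.49  2.34  0.79  0.42 -0.23]
[42, 24, 70] [0.085, -0.091, -0.363] [-0.64  0.17  0.5   2.36  0.95  0.38 -0.34]
[56, 32, 94] [0.114, -0.121, -0.483] [-0.69  0.27  0.53  2.37  1.12  0.35 -0.45]
[70, 40, 117] [0.142, -0.151, -0.604] [-0.74  0.37  0.55  2.38  1.3   0.33 -0.58]
--next call
[9, 18, 20] [0.028, -0.03, -0.121] [-0.76  0.47  0.54  2.38  1.47  0.34 -0.71]
[18, 37, 39] [0.057, -0.061, -0.242] [-0.77  0.55  0.5   2.38  1.6   0.38 -0.8 ]
```

step_arm(
  motion=[
    {"dp":[-3,-11,-43],"twist":[-0.131,-0.003,-0.006],"hand":-1},
    {"dp":[-8,-21,-85],"twist":[-0.262,-0.005,-0.011],"hand":-1},
    {"dp":[-13,-32,-128],"twist":[-0.393,-0.008,-0.017],"hand":-1},
    {"dp":[-18,-43,-170],"twist":[-0.525,-0.011,-0.022],"hand":-1},
    {"dp":[-3,-26,-152],"twist":[-0.495,-0.072,-0.132],"hand":-1},
  ],
)

```text
clock: 13.18
tool_pos: [0.394, -0.1235, 0.4162]
eef_rot: [0.558, 0.786, 0.064, 0.258]
contact_force: [1.3, 1.2, -1.0]
opening: 0.056
finger_force: 40.0
```

```bash
python3 nxt.py 1 12
```

```text
[ 0.394  -0.1235  0.4162] [0.558  0.7861 0.0638 0.2581] open 0.055895944574260954 t 13.175 q [-0.6176 -0.1237  0.5922  2.2972  0.5666  0.5058 -0.1141] F [ 1.2872  1.1605 -0.9674]
margin 0.03623914088747432 rows 19
[14, 4, 26] [0.031, -0.03, -0.123] [-0.62 -0.03  0.57  2.33  0.66  0.45 -0.15]
[29, 12, 50] [0.063, -0.059, -0.246] [-0.64  0.06  0.55  2.35  0.79  0.4  -0.23]
[44, 20, 75] [0.094, -0.089, -0.369] [-0.68  0.16  0.56  2.37  0.95  0.36 -0.33]
[58, 27, 99] [0.125, -0.119, -0.492] [-0.74  0.27  0.6   2.38  1.12  0.32 -0.45]
[73, 35, 124] [0.156, -0.149, -0.614] [-0.79  0.38  0.63  2.39  1.31  0.29 -0.58]
--next call
[9, 19, 20] [0.031, -0.03, -0.123] [-0.81  0.48  0.62  2.39  1.51  0.29 -0.73]
[19, 38, 41] [0.063, -0.059, -0.246] [-0.8   0.57  0.56  2.38  1.63  0.34 -0.82]
[21, 43, 45] [0.008, -0.019, -0.137] [-0.73  0.54  0.51  2.38  1.68  0.3  -0.93]
[22, 48, 48] [-0.046, 0.021, -0.029] [-0.63  0.5   0.41  2.38  1.77  0.28 -1.09]
[24, 52, 52] [-0.101, 0.061, 0.08] [-0.5   0.47  0.28  2.38  1.88  0.29 -1.26]
--next call
[2, 4, 4] [-0.056, 0.037, 0.109] [-0.34  0.45  0.12  2.39  2.    0.3  -1.45]
[4, 8, 9] [-0.112, 0.074, 0.218] [-0.17  0.45 -0.06  2.4   2.12  0.33 -1.64]
```

Tracking matches the simulation.

step_arm(
  motion=[
    {"dp":[14,4,26],"twist":[0.031,-0.03,-0.123],"hand":-1},
    {"dp":[29,12,50],"twist":[0.063,-0.059,-0.246],"hand":-1},
    {"dp":[44,20,75],"twist":[0.094,-0.089,-0.369],"hand":-1},
    {"dp":[58,27,99],"twist":[0.125,-0.119,-0.492],"hand":-1},
    {"dp":[73,35,124],"twist":[0.156,-0.149,-0.614],"hand":-1},
  ],
)

```text
clock: 13.8
tool_pos: [0.4648, -0.0659, 0.2884]
eef_rot: [0.31, 0.902, -0.129, 0.271]
contact_force: [1.2, -0.1, -1.0]
opening: 0.053
finger_force: 40.0
```

step_arm(
  motion=[
    {"dp":[9,19,20],"twist":[0.031,-0.03,-0.123],"hand":-1},
    {"dp":[19,38,41],"twist":[0.063,-0.059,-0.246],"hand":-1},
    {"dp":[19,38,41],"twist":[0.063,-0.059,-0.246],"hand":-1},
  ],
)

```text
clock: 14.18
tool_pos: [0.4926, -0.0423, 0.2401]
eef_rot: [0.201, 0.921, -0.198, 0.268]
contact_force: [-0.4, 0.3, -1.0]
opening: 0.052
finger_force: 40.0
```

```bash
python3 nxt.py 2 15
```

```text
[ 0.4926 -0.0423  0.2401] [ 0.2012  0.9211 -0.1983  0.268 ] open 0.05153942737767254 t 14.175 q [-0.8356  0.626   0.6547  2.3811  1.7234  0.2599 -0.883 ] F [-0.3735  0.3002 -1.0208]
margin 0.045388713835119 rows 12
[-5, -1, 4] [-0.059, 0.036, 0.11] [-0.75  0.58  0.58  2.37  1.76  0.25 -0.99]
[-5, 5, 7] [-0.117, 0.072, 0.221] [-0.65  0.53  0.46  2.37  1.82  0.25 -1.12]
[-5, 10, 9] [-0.176, 0.108, 0.331] [-0.51  0.5   0.31  2.38  1.91  0.27 -1.28]
[-5, 16, 11] [-0.235, 0.144, 0.441] [-0.35  0.47  0.14  2.38  2.02  0.29 -1.45]
[-4, 21, 13] [-0.294, 0.18, 0.552] [-0.17  0.46 -0.05  2.39  2.13  0.32 -1.63]
--next call
[2, 4, 4] [-0.059, 0.036, 0.11] [-0.    0.47 -0.23  2.41  2.25  0.37 -1.81]
[5, 8, 8] [-0.117, 0.072, 0.221] [ 0.16  0.49 -0.41  2.43  2.36  0.42 -1.98]
[7, 12, 11] [-0.176, 0.108, 0.331] [ 0.3   0.53 -0.56  2.45  2.46  0.49 -2.14]
[9, 16, 15] [-0.235, 0.144, 0.441] [ 0.42  0.58 -0.69  2.48  2.55  0.57 -2.28]
[11, 19, 19] [-0.294, 0.18, 0.552] [ 0.52  0.64 -0.79  2.51  2.62  0.66 -2.4 ]
--next call
[0, -11, 41] [0.0, -0.0, 0.0] [ 0.48  0.76 -0.77  2.5   2.64  0.77 -2.39]
[0, -23, 82] [0.0, -0.0, 0.0] [ 0.45  0.87 -0.75  2.48  2.67  0.85 -2.37]
```

step_arm(
  motion=[
    {"dp":[-5,-1,4],"twist":[-0.059,0.036,0.11],"hand":-1},
    {"dp":[-5,5,7],"twist":[-0.117,0.072,0.221],"hand":-1},
    {"dp":[-5,10,9],"twist":[-0.176,0.108,0.331],"hand":-1},
    {"dp":[-5,16,11],"twist":[-0.235,0.144,0.441],"hand":-1},
    {"dp":[-4,21,13],"twist":[-0.294,0.18,0.552],"hand":-1},
  ],
)

```text
clock: 14.8
tool_pos: [0.5104, -0.0356, 0.2311]
eef_rot: [0.424, 0.867, 0.037, 0.258]
contact_force: [0.6, 0.4, -1.1]
opening: 0.052
finger_force: 40.0
```

```bash
python3 nxt.py 2 10
```

```text
[ 0.5104 -0.0356  0.2311] [0.424  0.8672 0.0373 0.2583] open 0.0523280823714242 t 14.8 q [-0.1397  0.4616 -0.0536  2.396   2.1829  0.3254 -1.6646] F [ 0.6475  0.3778 -1.113 ]
margin 0.04513636915480124 rows 7
[-2, 1, 8] [-0.057, 0.037, 0.108] [ 0.02  0.47 -0.23  2.41  2.29  0.37 -1.84]
[3, 6, 12] [-0.115, 0.074, 0.216] [ 0.18  0.49 -0.4   2.43  2.39  0.42 -2.  ]
[7, 11, 15] [-0.172, 0.111, 0.325] [ 0.31  0.53 -0.55  2.45  2.48  0.49 -2.15]
[11, 17, 19] [-0.23, 0.149, 0.433] [ 0.42  0.58 -0.68  2.48  2.56  0.57 -2.29]
[16, 22, 22] [-0.287, 0.186, 0.541] [ 0.51  0.64 -0.79  2.51  2.63  0.66 -2.41]
--next call
[0, -11, 41] [0.0, 0.0, -0.0] [ 0.47  0.76 -0.77  2.5   2.65  0.77 -2.4 ]
[0, -23, 82] [0.0, 0.0, -0.0] [ 0.44  0.86 -0.74  2.48  2.68  0.85 -2.38]
```

step_arm(
  motion=[
    {"dp":[-2,1,8],"twist":[-0.057,0.037,0.108],"hand":-1},
    {"dp":[3,6,12],"twist":[-0.115,0.074,0.216],"hand":-1},
    {"dp":[7,11,15],"twist":[-0.172,0.111,0.325],"hand":-1},
    {"dp":[11,17,19],"twist":[-0.23,0.149,0.433],"hand":-1},
    {"dp":[16,22,22],"twist":[-0.287,0.186,0.541],"hand":-1},
  ],
)

```text
clock: 15.42
tool_pos: [0.5283, -0.0145, 0.2104]
eef_rot: [0.594, 0.729, 0.263, 0.216]
contact_force: [-0.0, -0.2, -1.3]
opening: 0.052
finger_force: 40.0
```

step_arm(
  motion=[
    {"dp":[0,0,0],"twist":[0,0,0],"hand":-1},
    {"dp":[0,0,0],"twist":[0,0,0],"hand":-1},
  ],
)

```text
clock: 15.68
tool_pos: [0.5282, -0.0124, 0.2096]
eef_rot: [0.591, 0.732, 0.262, 0.215]
contact_force: [0.0, -0.7, -0.4]
opening: 0.053
finger_force: 40.0
```

```bash
cat > look.py <<'E'
from plan import *
st=rep()
Rt=R.from_quat(st["eef_rot"]); p=np.array(st["tool_pos"]); print("tilt",np.degrees(np.arcsin(-Rt.apply([0,0,1])[2])))
for c in("scene","top"):
    s,S,q,n=sheet(c,p+Rt.apply([0,0,.04]),rad=.11); T=Rt.inv().apply(S-p)*1000; K=casef(S)
    e=K[T[:,2]>np.percentile(T[:,2],99.5)-6]
    print(c,len(S),"tool-frame",np.percentile(T,[.3,99.7],axis=0).round(1).tolist(),"case",np.percentile(K,[.3,99.7],axis=0).round(1).tolist(),"n in case",casef((n+CASE)[None])[0]/1000)
    print("  far edge: y range",np.percentile(e[:,1],[1,99]),"mean",e.mean(0), "slope dx/dy",np.polyfit(e[:,1],e[:,0],1)[0],"dz/dy",np.polyfit(e[:,1],e[:,2],1)[0])
    W=cloud(s).reshape(-1,3); C=casef(W); k=s["pixels"].reshape(-1,3).astype(int); m=(abs(C[:,2]-74)<3)&(abs(C[:,0])<85)&(abs(C[:,1])<85)&(k[:,1]>.7*k[:,0]); M=C[m]
    print("  walls y",np.percentile(M[:,1],[1,99]),"x",np.percentile(M[:,0],[1,99]))
    cv2.imwrite(f"pics/l_{c}.png",s["pixels"][:,:,::-1])
E
python3 look.py; python3 nxt.py 3 5; python3 -c "
import cv2,numpy as np
a=cv2.imread('pics/l_scene.png')[130:310,220:440];b=cv2.imread('pics/l_top.png')[120:300,220:440]
cv2.imwrite('pics/l.png',cv2.resize(np.hstack([a,b]),(792,324)))"
```

```text
[ 0.5282 -0.0124  0.2096] [0.5911 0.732  0.2616 0.2153] open 0.053056293914530844 t 15.675 q [ 0.4982  0.6727 -0.7689  2.5088  2.6399  0.6821 -2.3949] F [ 0.0246 -0.6666 -0.4287]
tilt 50.39251590811586
scene 603 tool-frame [[-58.0, -4.0, -27.6], [55.8, -0.2, 103.4]] case [[-53.8, -58.8, 128.7], [29.3, 55.0, 230.4]] n in case [-0.7713 -0.008  -0.6364]
  far edge: y range [-56.2631  27.4091] mean [ 27.3694 -15.1069 130.5567] slope dx/dy 0.001166427190852642 dz/dy -0.012117566151171799
  walls y [-73.2128  68.4597] x [-82.8788  76.0997]
top 763 tool-frame [[-53.3, -0.9, -27.5], [61.6, 3.8, 104.7]] case [[-52.9, -54.0, 129.6], [32.3, 60.8, 231.9]] n in case [-0.7696 -0.0089 -0.6385]
  far edge: y range [-51.6142  59.6072] mean [ 30.5839   5.5482 132.7869] slope dx/dy -0.006302324923911361 dz/dy -0.00807123681631179
  walls y [-68.4816  72.7615] x [-80.6553  75.4245]
[ 0.5286 -0.0114  0.2098] [0.5907 0.7321 0.2624 0.2151] open 0.052188242187309525 t 15.775 q [ 0.4972  0.673  -0.7696  2.5086  2.6409  0.6826 -2.3961] F [ 0.9348  0.5353 -1.3117]
margin 0.053091777717935607 rows 2
[-3, -13, 46] [-0.003, -0.0, 0.004] [ 0.47  0.77 -0.76  2.5   2.66  0.77 -2.39]
[-2, -21, 81] [-0.006, -0.001, 0.009] [ 0.44  0.86 -0.74  2.48  2.68  0.85 -2.39]
```

View pics/l.png

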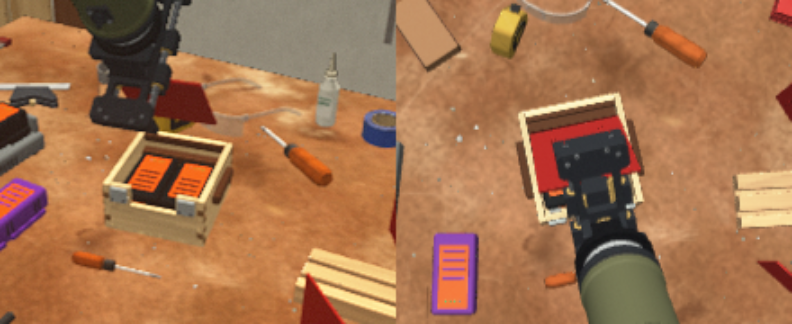

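The picture shows the sheet held tilted over the case, ribs away, within the side walls (right panel, sheet at (585,155), cleat at (575,110)). It is aligned to about 1 mm, so I go down in front of the cleat and then forward under it.

```bash
python3 - <<'E'
from fast import *
st=r.get_state(); Rt=pose(YAW,40)
A=tcp_for(.048,.058,50,-.003,.104); B=tcp_for(.064,.052,50,-.003,.104); C=tcp_for(.066,.0515,50,-.003,.104)
go(A,Rt,st)
print("A->B in tool",Rt.inv().apply(B-A)*1000,"B->C",Rt.inv().apply(C-B)*1000)
rr,q,mg,low=run(st["q"],[(A,Rt),(B,Rt)]); print(mg,q)
E
```

```text
dp [ -2.9 -31.4  65.6] twist [-0.006 -0.001  0.009] rows>= 1.16
A->B in tool [-0.      8.4    14.8809] B->C [0.     1.2107 1.6686]
0.03670259303028223 [ 0.4447  0.8635 -0.742   2.4808  2.6834  0.8491 -2.3846]
```

step_arm(
  motion=[
    {"dp":[-1,-10,22],"twist":[0,0,0],"hand":-1},
    {"dp":[-2,-21,44],"twist":[-0.003,0,0.005],"hand":-1},
    {"dp":[-3,-31,65],"twist":[-0.006,0,0.009],"hand":-1},
    {"dp":[-3,-31,65],"twist":[-0.006,0,0.009],"hand":-1},
  ],
)

```text
clock: 16.27
tool_pos: [0.5459, -0.01, 0.1379]
eef_rot: [0.594, 0.729, 0.265, 0.214]
contact_force: [0.7, -0.5, -1.0]
opening: 0.052
finger_force: 40.0
```

```bash
python3 look.py; python3 - <<'E'
from plan import *
go(tcp_for(.064,.052,50,-.003,.104),pose(YAW,40))
E
```

```text
[ 0.5459 -0.01    0.1379] [0.5938 0.729  0.2653 0.2137] open 0.05238489177670908 t 16.275 q [ 0.4547  0.8944 -0.7443  2.5149  2.7076  0.8994 -2.3935] F [ 0.7425 -0.4533 -0.9653]
tilt 50.16347916300069
scene 304 tool-frame [[-58.0, -75.6, -28.3], [46.6, 1.4, 110.7]] case [[-43.6, -59.9, 49.0], [52.8, 44.8, 158.9]] n in case [0.6391 0.6224 0.4518]
  far edge: y range [-55.9138 -23.9861] mean [ 43.6064 -41.0533  52.7569] slope dx/dy -0.3038397855365768 dz/dy -0.16496267913741464
  walls y [-73.1675  68.3643] x [-82.338   75.4925]
top 632 tool-frame [[-53.2, -0.4, -29.2], [61.2, 4.5, 103.8]] case [[-35.0, -55.3, 58.8], [49.8, 59.3, 161.6]] n in case [ 0.7668 -0.0002  0.6418]
  far edge: y range [-51.7392  58.1473] mean [48.155   4.1448 62.3831] slope dx/dy -0.0016855600323746308 dz/dy 0.0057306757287787944
  walls y [-68.3929  72.7111] x [-81.4686  75.1606]
dp [-1.   8.5 15.4] twist [-0.001 -0.003 -0.001] rows>= 0.28
```

step_arm(
  motion=[
    {"dp":[-1,2,4],"twist":[0,0,0],"hand":-1},
    {"dp":[-1,4,8],"twist":[0,0,0],"hand":-1},
    {"dp":[-1,6,12],"twist":[0,0,0],"hand":-1},
    {"dp":[-1,8,15],"twist":[0,0,0],"hand":-1},
    {"dp":[-1,8,15],"twist":[0,0,0],"hand":-1},
  ],
)

```text
clock: 17.0
tool_pos: [0.5615, -0.0081, 0.1329]
eef_rot: [0.594, 0.728, 0.266, 0.214]
contact_force: [-2.1, -0.6, 3.3]
opening: 0.059
finger_force: 40.0
```

```bash
python3 look.py; python3 - <<'E'
from plan import *
go(tcp_for(.066,.0515,50,-.003,.104),pose(YAW,40))
E
```

```text
[ 0.5615 -0.0081  0.1329] [0.5937 0.7284 0.2663 0.2144] open 0.05857507935715808 t 17.0 q [ 0.4489  0.9049 -0.7353  2.4731  2.7058  0.873  -2.379 ] F [-2.1418 -0.5588  3.2571]
tilt 50.01969799189504
scene 271 tool-frame [[-56.8, -85.8, -27.4], [44.5, -0.1, 105.0]] case [[-45.3, -60.1, 48.0], [64.1, 41.5, 153.0]] n in case [-0.4679 -0.7238 -0.5072]
  far edge: y range [-44.1305 -22.4468] mean [ 62.4807 -33.4685  53.0344] slope dx/dy -0.015245702539527391 dz/dy 0.00412136096084497
  walls y [-73.3031  68.2986] x [-82.1189  72.4004]
top 531 tool-frame [[-53.8, -1.4, -27.8], [61.3, 4.6, 97.1]] case [[-19.7, -56.9, 58.8], [61.0, 58.2, 155.0]] n in case [-0.762   0.0012 -0.6476]
  far edge: y range [-56.5878  55.8742] mean [59.4042 -1.7148 62.5861] slope dx/dy 0.006968128605174649 dz/dy -0.022146168741128323
  walls y [-68.4056  72.7852] x [-80.2501  75.1132]
dp [0.3 2.1 1.9] twist [-0.    -0.003 -0.002] rows>= 0.05
```

```bash
python3 - <<'E'
from fast import *
st=r.get_state(); Rt=R.from_quat(st["eef_rot"]); p=np.array(st["tool_pos"]); a=np.radians(YAW); u=np.array([np.cos(a),np.sin(a),0])
for du,dz in((-10,-10),(-20,-23),(-34,-46),(-30,-50),(-20,-46)):
    rr,q,mg,low=run(st["q"],[(p+u*du/1000+np.array([0,0,dz/1000]),Rt)]); print(du,dz,round(mg,3),q.round(2) , (Rt.inv().apply(u*du+np.array([0,0,dz]))).round(1))
E
```

```text
-10 -10 0.046 [ 0.45  0.9  -0.75  2.51  2.71  0.9  -2.39] [ -0.  -14.1   1.2]
-20 -23 0.014 [ 0.45  0.94 -0.75  2.55  2.73  0.97 -2.4 ] [ -0.1 -30.1   4.8]
-34 -46 -0.03 [ 0.45  1.01 -0.74  2.59  2.76  1.08 -2.4 ] [ -0.2 -55.6  13.4]
-30 -50 -0.019 [ 0.45  1.02 -0.74  2.58  2.76  1.07 -2.4 ] [ -0.2 -55.1  19. ]
-20 -46 0.01 [ 0.45  1.   -0.73  2.55  2.75  1.03 -2.4 ] [ -0.2 -44.9  22.4]
```

step_arm(
  motion=[
    {"dp":[0,1,1],"twist":[0,0,0],"hand":-1},
    {"dp":[0,1,1],"twist":[0,0,0],"hand":-0.6},
    {"dp":[0,1,1],"twist":[0,0,0],"hand":-0.3},
    {"dp":[0,1,1],"twist":[0,0,0],"hand":0},
    {"dp":[0,1,1],"twist":[0,0,0],"hand":0.3},
  ],
)

```text
clock: 17.73
tool_pos: [0.563, -0.0078, 0.1324]
eef_rot: [0.594, 0.728, 0.266, 0.214]
contact_force: [0.1, -0.3, -0.6]
opening: 0.479
finger_force: 0.1
```

step_arm(
  motion=[
    {"dp":[0,0,0],"twist":[0,0,0],"hand":0.6},
    {"dp":[0,0,0],"twist":[0,0,0],"hand":0.9},
    {"dp":[0,0,0],"twist":[0,0,0],"hand":1},
    {"dp":[0,0,0],"twist":[0,0,0],"hand":1},
    {"dp":[0,0,0],"twist":[0,0,0],"hand":1},
  ],
)

```text
clock: 18.35
tool_pos: [0.5629, -0.0078, 0.1325]
eef_rot: [0.594, 0.728, 0.266, 0.214]
contact_force: [-0.2, -0.2, -0.1]
opening: 0.996
finger_force: 0.1
```

```bash
python3 look.py; python3 -c "
import cv2,numpy as np
a=cv2.imread('pics/l_scene.png')[130:310,220:440];b=cv2.imread('pics/l_top.png')[120:300,220:440]
cv2.imwrite('pics/m.png',cv2.resize(np.hstack([a,b]),(792,324)))"
```

```text
[ 0.5629 -0.0078  0.1325] [0.5939 0.7284 0.2662 0.2142] open 0.9956966165925282 t 18.35 q [ 0.448   0.9052 -0.7344  2.4689  2.7049  0.8693 -2.3779] F [-0.192  -0.1586 -0.1093]
tilt 50.03988033915633
scene 192 tool-frame [[-49.7, -85.4, 34.6], [52.1, -22.2, 89.1]] case [[-43.6, -52.6, 48.2], [39.9, 49.2, 53.2]] n in case [-0.4131 -0.2864 -0.8645]
  far edge: y range [-52.0599 -42.4137] mean [ 35.2094 -47.5059  50.108 ] slope dx/dy 0.538649724620709 dz/dy 0.08772106143336603
  walls y [-73.1426  67.9231] x [-82.1672  75.8122]
top 916 tool-frame [[-53.3, -42.5, -23.6], [61.5, -0.0, 98.0]] case [[-47.2, -56.5, 56.2], [61.4, 58.3, 125.3]] n in case [0.5254 0.0014 0.8508]
  far edge: y range [-56.8139  55.858 ] mean [59.4502  4.5072 58.3865] slope dx/dy -0.0029092120894182658 dz/dy -0.0016143870664280832
  walls y [-68.4671  72.7119] x [-79.7542  75.2133]
```

View pics/m.png

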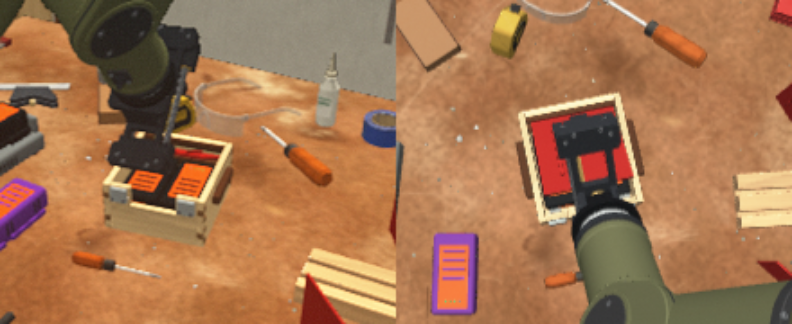

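The picture shows the sheet's far edge under the cleat (right panel, (575,115)) and its near end resting on the lower finger at a tilt of about 31°. I drop the lower finger away quickly and back out.

step_arm(
  motion=[
    {"dp":[0,-22,2],"twist":[0,0,0],"hand":1},
    {"dp":[0,-20,-40],"twist":[0,0,0],"hand":1},
    {"dp":[0,-10,-95],"twist":[0,0,0],"hand":0.6},
    {"dp":[0,0,-140],"twist":[0,0,0],"hand":0.2},
    {"dp":[0,0,-150],"twist":[0,0,0],"hand":-0.2},
  ],
)

```text
clock: 19.08
tool_pos: [0.4769, -0.0339, 0.2525]
eef_rot: [0.597, 0.728, 0.262, 0.21]
contact_force: [0.1, 0.0, 0.3]
opening: 0.684
finger_force: 0.0
```

```bash
cat > t.py <<'E'
from fast import *
st=rep()
for c in("scene","top"):
    s=r.snapshot(c); W=cloud(s).reshape(-1,3); k=s["pixels"].reshape(-1,3).astype(int); C=casef(W)
    m=(abs(C[:,0])<66)&(abs(C[:,1])<62)&(C[:,2]>40)&(C[:,2]<130)&(k[:,0]>2.2*k[:,1])&(k[:,0]>2.2*k[:,2]); S=C[m]
    n=np.linalg.svd(S-S.mean(0),full_matrices=False)[2][2]
    print(c,len(S),"x",np.percentile(S[:,0],[.5,99.5]),"y",np.percentile(S[:,1],[.5,99.5]),"near z",np.median(S[S[:,0]<np.percentile(S[:,0],5)],0),"far z",np.median(S[S[:,0]>np.percentile(S[:,0],95)],0))
    m=(abs(C[:,2]-74)<3)&(abs(C[:,0])<85)&(abs(C[:,1])<85)&(k[:,1]>.7*k[:,0]); print("walls y",np.percentile(C[m][:,1],[1,99]),"x",np.percentile(C[m][:,0],[1,99]))
a=np.radians(YAW); u=np.array([np.cos(a),np.sin(a),0])
T=CASE+u*(-.052)+np.array([0,0,.12])
for az in(-60,-30,0,YAW,40,70,100):
    for q,mg,n in [(lambda o:(o[1],o[2],len(o[0]) if o[0] else 0))(run(st["q"],[(T+[0,0,.08],pose(az)),(T,pose(az))]))]: print(az,round(mg,3),n,q.round(2))
E
python3 t.py
```

```text
[ 0.4769 -0.0339  0.2525] [0.5971 0.7285 0.262  0.2101] open 0.6839955787681475 t 19.075 q [ 0.9184  0.7761 -1.4705  2.5596  2.0338  0.8558 -1.8506] F [0.1316 0.038  0.2695]
scene 1120 x [-63.2379  65.0788] y [-58.9767  52.9866] near z [-61.76    -0.791   68.7142] far z [61.3188 -1.518  56.8777]
walls y [-73.0826  68.2274] x [-81.6647  76.2729]
top 2103 x [-60.6082  61.1496] y [-57.393   56.9968] near z [-54.1142  38.8498  69.3154] far z [59.7976  1.5117 57.8923]
walls y [-68.4126  72.7066] x [-79.9438  75.2536]
-60 0.008 12 [ 0.57  0.95 -1.12  2.    1.09  0.97 -2.18]
-30 0.015 10 [ 0.55  0.94 -1.1   1.99  1.07  0.96 -1.64]
0 -0.038 8 [ 0.54  0.93 -1.07  1.98  1.06  0.94 -1.11]
11.7 -0.122 7 [ 0.53  0.93 -1.06  1.98  1.06  0.93 -0.9 ]
40 -0.134 9 [ 0.53  0.93 -1.07  1.98  1.06  0.94 -0.42]
70 -0.211 11 [ 0.52  0.93 -1.08  1.99  1.07  0.94  0.09]
100 -0.397 14 [ 0.53  0.94 -1.09  2.    1.08  0.95  0.6 ]
```

The sheet now lies under the cleat with its near edge on the catches (near top 69 mm, far top 57 mm). Next I turn the tool vertical and close the fingers to press.

```bash
cat > go2.py <<'E'
from fast import *
def prog(wps,srow=.16,n=20):
    st=rep(); rr,q,mg,low=run(st["q"],wps,srow); print("margin",mg,"rows",len(rr))
    p0=np.array(st["tool_pos"]);R0=R.from_quat(st["eef_rot"])
    for i,(p,Rr,qq) in enumerate(rr[:n]):
        print((R0.inv().apply(p-p0)*1000).round(0).astype(int).tolist(),(R0.inv()*Rr).as_rotvec().round(3).tolist(),qq.round(2))
        if i%5==4: print("--"); p0,R0=p,Rr
def cp(x,y,z):
    a=np.radians(YAW); u=np.array([np.cos(a),np.sin(a),0]); v=np.array([-u[1],u[0],0]); return CASE+u*x+v*y+np.array([0,0,z])
E
python3 - <<'E'
from go2 import *
prog([(cp(-.055,0,.27),pose(YAW,20)),(cp(-.054,0,.20),pose(YAW+90))])
E
```

```text
[ 0.478  -0.0321  0.2547] [0.5945 0.7294 0.2635 0.2122] open 0.595990272413123 t 19.175 q [ 0.9159  0.7733 -1.4731  2.5597  2.0368  0.8574 -1.8518] F [-0.2101  0.6925 -0.2427]
margin -0.191529952373168 rows 14
[3, 9, 11] [0.114, -0.001, -0.001] [ 0.88  0.66 -1.36  2.42  1.8   0.66 -1.63]
[6, 22, 10] [0.227, -0.002, -0.001] [ 0.81  0.59 -1.24  2.28  1.42  0.56 -1.26]
[10, 35, 9] [0.341, -0.003, -0.002] [ 0.77  0.61 -1.26  2.14  1.09  0.7  -0.95]
[10, 31, 14] [0.366, 0.045, -0.137] [ 0.79  0.65 -1.29  2.12  1.07  0.74 -0.79]
[10, 27, 19] [0.389, 0.094, -0.273] [ 0.79  0.69 -1.32  2.1   1.05  0.79 -0.62]
--
[0, -2, 6] [0.025, 0.025, -0.141] [ 0.79  0.73 -1.35  2.08  1.04  0.84 -0.46]
[0, -4, 12] [0.05, 0.05, -0.282] [ 0.79  0.77 -1.37  2.05  1.02  0.9  -0.31]
[1, -5, 18] [0.075, 0.075, -0.424] [ 0.78  0.81 -1.39  2.03  1.01  0.96 -0.16]
[1, -7, 24] [0.1, 0.1, -0.565] [ 0.76  0.84 -1.41  2.01  1.01  1.01 -0.02]
[1, -9, 31] [0.125, 0.125, -0.706] [ 0.75  0.87 -1.42  1.99  1.    1.07  0.12]
--
[0, -1, 6] [0.025, 0.025, -0.141] [ 0.73  0.9  -1.43  1.97  1.01  1.12  0.25]
[1, -1, 13] [0.05, 0.05, -0.282] [ 0.71  0.93 -1.44  1.95  1.01  1.17  0.38]
[1, -2, 19] [0.075, 0.075, -0.424] [ 0.68  0.95 -1.44  1.94  1.02  1.22  0.5 ]
[1, -3, 25] [0.1, 0.1, -0.565] [ 0.66  0.97 -1.45  1.93  1.03  1.27  0.62]
```

step_arm(
  motion=[
    {"dp":[2,5,8],"twist":[0.07,0,0],"hand":-1},
    {"dp":[4,14,10],"twist":[0.14,0,0],"hand":-1},
    {"dp":[6,22,10],"twist":[0.21,0,0],"hand":-1},
    {"dp":[8,29,9],"twist":[0.28,0,0],"hand":-1},
    {"dp":[10,35,9],"twist":[0.341,-0.003,-0.002],"hand":-1},
  ],
)

```text
clock: 19.8
tool_pos: [0.5082, -0.0136, 0.2684]
eef_rot: [0.621, 0.765, 0.134, 0.107]
contact_force: [0.9, -0.3, -0.6]
opening: 0.025
finger_force: 0.0
```

```bash
python3 - <<'E'
from go2 import *
prog([(cp(-.054,0,.20),pose(YAW+90))])
E
```

```text
[ 0.5082 -0.0136  0.2684] [0.6205 0.7653 0.1336 0.1068] open 0.02455384863467972 t 19.8 q [ 0.7539  0.6162 -1.2332  2.1481  1.1104  0.687  -0.9703] F [ 0.904  -0.304  -0.6369]
margin 0.03176473313511252 rows 10
[-1, -3, 12] [0.027, 0.027, -0.155] [ 0.77  0.66 -1.27  2.12  1.08  0.73 -0.78]
[-1, -5, 18] [0.054, 0.053, -0.31] [ 0.78  0.71 -1.31  2.1   1.06  0.79 -0.59]
[-1, -7, 23] [0.082, 0.08, -0.465] [ 0.78  0.75 -1.34  2.07  1.04  0.85 -0.41]
[-2, -10, 29] [0.109, 0.107, -0.62] [ 0.78  0.79 -1.37  2.05  1.02  0.91 -0.25]
[-2, -12, 35] [0.136, 0.134, -0.775] [ 0.76  0.83 -1.39  2.02  1.01  0.98 -0.09]
--
[0, -1, 6] [0.027, 0.027, -0.155] [ 0.75  0.86 -1.4   2.    1.01  1.04  0.07]
[1, -2, 12] [0.054, 0.053, -0.31] [ 0.73  0.89 -1.42  1.98  1.    1.1   0.22]
[1, -3, 18] [0.082, 0.08, -0.465] [ 0.71  0.92 -1.43  1.96  1.01  1.16  0.36]
[1, -5, 25] [0.109, 0.107, -0.62] [ 0.68  0.94 -1.43  1.94  1.01  1.21  0.5 ]
[2, -6, 31] [0.136, 0.134, -0.775] [ 0.66  0.97 -1.44  1.93  1.03  1.26  0.63]
--
```

step_arm(
  motion=[
    {"dp":[-1,-3,12],"twist":[0.027,0.027,-0.155],"hand":-1},
    {"dp":[-1,-5,18],"twist":[0.054,0.053,-0.31],"hand":-1},
    {"dp":[-1,-7,23],"twist":[0.082,0.08,-0.465],"hand":-1},
    {"dp":[-2,-10,29],"twist":[0.109,0.107,-0.62],"hand":-1},
    {"dp":[-2,-12,35],"twist":[0.136,0.134,-0.775],"hand":-1},
  ],
)

```text
clock: 20.42
tool_pos: [0.5086, -0.0156, 0.23]
eef_rot: [0.279, 0.956, 0.073, 0.057]
contact_force: [-0.8, 1.1, 0.3]
opening: 0.003
finger_force: 0.0
```

step_arm(
  motion=[
    {"dp":[0,-1,6],"twist":[0.027,0.027,-0.155],"hand":-1},
    {"dp":[1,-2,12],"twist":[0.054,0.053,-0.31],"hand":-1},
    {"dp":[1,-3,18],"twist":[0.082,0.08,-0.465],"hand":-1},
    {"dp":[1,-5,25],"twist":[0.109,0.107,-0.62],"hand":-1},
    {"dp":[2,-6,31],"twist":[0.136,0.134,-0.775],"hand":-1},
  ],
)

```text
clock: 21.05
tool_pos: [0.5087, -0.0161, 0.1984]
eef_rot: [-0.105, 0.995, 0.0, -0.0]
contact_force: [-0.1, 0.3, 1.1]
opening: 0.001
finger_force: 0.0
```

```bash
python3 - <<'E'
from go2 import *
prog([(cp(-.053,0,.075),pose(YAW+90))])
E
```

```text
[ 0.5087 -0.0161  0.1984] [-0.1046  0.9945  0.0003 -0.0004] open 0.0009785139498122463 t 21.05 q [ 0.6537  0.9703 -1.4043  1.9173  1.0322  1.2445  0.6594] F [-0.072   0.2513  1.0784]
margin 0.07960281296964888 rows 3
[-6, -5, 46] [0.0, -0.0, 0.002] [ 0.63  1.02 -1.36  1.96  1.11  1.2   0.6 ]
[-4, -2, 85] [0.0, -0.001, 0.004] [ 0.61  1.07 -1.32  2.    1.18  1.16  0.54]
[-2, 0, 123] [0.001, -0.001, 0.005] [ 0.59  1.13 -1.27  2.02  1.27  1.13  0.47]
```

step_arm(
  motion=[
    {"dp":[-3,-1,46],"twist":[0,0,0],"hand":-1},
    {"dp":[-3,-1,90],"twist":[0,0,0.005],"hand":-1},
    {"dp":[-2,0,123],"twist":[0,0,0.005],"hand":-1},
    {"dp":[-2,0,130],"twist":[0,0,0.005],"hand":-1},
    {"dp":[-2,0,135],"twist":[0,0,0.005],"hand":-1},
  ],
)

```text
clock: 21.68
tool_pos: [0.5117, -0.0148, 0.065]
eef_rot: [-0.099, 0.995, 0.001, 0.001]
contact_force: [-0.0, 0.4, 0.8]
opening: 0.006
finger_force: 0.0
```

step_arm(
  motion=[
    {"dp":[0,0,2],"twist":[0,0,0],"hand":-1},
    {"dp":[0,0,4],"twist":[0,0,0],"hand":-1},
    {"dp":[0,0,6],"twist":[0,0,0],"hand":-1},
  ],
)

```text
clock: 22.05
tool_pos: [0.512, -0.0154, 0.0602]
eef_rot: [-0.099, 0.995, 0.001, 0.002]
contact_force: [-1.2, -0.7, 11.1]
opening: 0.004
finger_force: 4.9
```

step_arm(
  motion=[
    {"dp":[0,0,2],"twist":[0,0,0],"hand":-1},
    {"dp":[0,0,4],"twist":[0,0,0],"hand":-1},
    {"dp":[0,0,5],"twist":[0,0,0],"hand":-1},
    {"dp":[0,0,5],"twist":[0,0,0],"hand":-1},
  ],
)

```text
clock: 22.55
tool_pos: [0.5118, -0.0156, 0.0544]
eef_rot: [-0.099, 0.995, 0.001, 0.002]
contact_force: [-0.5, 0.1, 3.4]
opening: 0.006
finger_force: 1.4
```

step_arm(
  motion=[
    {"dp":[0,0,2],"twist":[0,0,0],"hand":-1},
    {"dp":[0,0,3],"twist":[0,0,0],"hand":-1},
    {"dp":[0,0,3],"twist":[0,0,0],"hand":-1},
  ],
)

```text
clock: 22.92
tool_pos: [0.5113, -0.0158, 0.0504]
eef_rot: [-0.099, 0.995, 0.001, 0.001]
contact_force: [1.0, 0.6, 0.0]
opening: 0.007
finger_force: 0.0
```

step_arm(
  motion=[
    {"dp":[0,0,2],"twist":[0,0,0],"hand":-1},
    {"dp":[0,0,4],"twist":[0,0,0],"hand":-1},
    {"dp":[0,0,4],"twist":[0,0,0],"hand":-1},
  ],
)

```text
clock: 23.3
tool_pos: [0.5115, -0.0156, 0.0481]
eef_rot: [-0.099, 0.995, 0.001, 0.002]
contact_force: [-3.0, -2.2, 11.0]
opening: 0.006
finger_force: 5.8
```

```bash
sed -i '/^a=np.radians/,$d' t.py; sed -i 's/    n=np.linalg.*/    A=np.c_[S[:,0],S[:,1],np.ones(len(S))]; m2=S[:,2]<np.median(S[:,2])+3; print("tilt x,y",np.linalg.lstsq(A[m2],S[m2,2],rcond=None)[0])/' t.py; python3 t.py
```

```text
[ 0.5115 -0.0156  0.0481] [-0.0989  0.9951  0.0006  0.0018] open 0.006253290202517783 t 23.3 q [ 0.5782  1.1824 -1.2215  2.0096  1.3389  1.1042  0.4612] F [-3.015  -2.2377 10.9799]
tilt x,y [ 0.0162 -0.0023 55.9334]
scene 616 x [-64.7963  63.4009] y [-55.6984  52.795 ] near z [-63.3008   1.4704  54.7412] far z [ 58.6759 -17.174   56.1262]
walls y [-73.1192  68.6199] x [-82.746  74.577]
tilt x,y [ 0.0004 -0.011  56.1294]
top 333 x [-58.7526  61.5163] y [-4.8607 57.6946] near z [-54.5357  54.7205  55.7892] far z [60.8109 37.0423 56.1894]
walls y [-67.763   72.8144] x [-81.2789  75.5132]
```

The sheet is home: its top is at 56 mm everywhere and level. On to the battery.

```bash
python3 - <<'E'
from go2 import *
P=np.array([.5255,.2965,0])
prog([(cp(-.052,0,.17),pose(YAW+90)),(P+[0,0,.17],pose(85.7)),(P+[0,0,.05],pose(85.7))],n=20)
E
```

```text
[ 0.5115 -0.0156  0.0481] [-0.0988  0.9951  0.0007  0.0018] open 0.00397941790288495 t 23.4 q [ 0.5782  1.1823 -1.2214  2.0096  1.3389  1.1041  0.4612] F [-2.3626 -1.6254 11.3873]
margin 0.10003823659768796 rows 13
[-4, -5, -35] [0.0, 0.001, -0.002] [ 0.59  1.11 -1.27  2.    1.25  1.13  0.5 ]
[-3, -2, -78] [0.001, 0.002, -0.004] [ 0.61  1.05 -1.32  1.99  1.16  1.16  0.55]
[-1, 1, -122] [0.001, 0.004, -0.006] [ 0.63  0.98 -1.37  1.96  1.07  1.2   0.61]
[-11, 44, -122] [0.001, 0.004, 0.034] [ 0.54  0.98 -1.35  1.95  1.06  1.19  0.49]
[-22, 87, -122] [0.001, 0.004, 0.074] [ 0.45  0.98 -1.34  1.93  1.05  1.19  0.39]
--
[-7, 44, 0] [0.0, 0.0, 0.04] [ 0.35  0.98 -1.32  1.89  1.05  1.19  0.29]
[-15, 88, 0] [0.0, 0.0, 0.08] [ 0.26  0.98 -1.3   1.85  1.04  1.19  0.21]
[-22, 132, 0] [0.0, 0.0, 0.12] [ 0.17  0.99 -1.28  1.8   1.03  1.21  0.13]
[-30, 176, 0] [0.0, 0.0, 0.16] [ 0.08  1.   -1.26  1.74  1.02  1.22  0.07]
[-37, 220, 0] [0.0, 0.0, 0.199] [-0.    1.01 -1.24  1.67  1.01  1.24  0.01]
--
[0, 0, 40] [0.0, 0.0, 0.0] [-0.02  1.06 -1.21  1.7   1.07  1.19 -0.03]
[0, 0, 80] [0.0, 0.0, 0.0] [-0.03  1.11 -1.17  1.72  1.14  1.15 -0.06]
[0, 0, 120] [0.0, 0.0, 0.0] [-0.04  1.17 -1.14  1.73  1.2   1.11 -0.1 ]
```

step_arm(
  motion=[
    {"dp":[0,0,-35],"twist":[0,0,0],"hand":-1},
    {"dp":[0,0,-78],"twist":[0,0,0],"hand":-1},
    {"dp":[-1,1,-122],"twist":[0,0,0],"hand":-1},
    {"dp":[-11,44,-122],"twist":[0,0,0.034],"hand":0},
    {"dp":[-22,87,-122],"twist":[0,0,0.074],"hand":1},
  ],
  force=40,
)

```text
clock: 24.02
tool_pos: [0.516, 0.0741, 0.1695]
eef_rot: [-0.06, 0.998, 0.001, 0.002]
contact_force: [0.7, 0.6, -0.3]
opening: 0.207
finger_force: 0.0
```

step_arm(
  motion=[
    {"dp":[-7,44,0],"twist":[0,0,0.04],"hand":1},
    {"dp":[-15,88,0],"twist":[0,0,0.08],"hand":1},
    {"dp":[-22,132,0],"twist":[0,0,0.12],"hand":1},
    {"dp":[-30,176,0],"twist":[0,0,0.16],"hand":1},
    {"dp":[-37,220,0],"twist":[0,0,0.199],"hand":1},
  ],
)

```text
clock: 24.65
tool_pos: [0.5252, 0.2979, 0.1693]
eef_rot: [0.038, 0.999, 0.001, 0.001]
contact_force: [-1.0, 0.2, -0.3]
opening: 0.777
finger_force: 0.0
```

```bash
python3 t.py; python3 - <<'E'
from go2 import *
s=r.snapshot("scene"); a=s["pixels"][150:300,180:400,::-1]; s=r.snapshot("top"); b=s["pixels"][150:300,180:400,::-1]
cv2.imwrite("pics/c.png",cv2.resize(np.hstack([a,b]),(792,270)))
go([.5255,.2965,.050],pose(85.7))
E
```

```text
[0.5252 0.2979 0.1693] [0.0383 0.9993 0.001  0.0012] open 0.7766918510349347 t 24.65 q [-0.0036  1.0212 -1.2286  1.6688  1.0238  1.2261  0.0158] F [-1.0149  0.1875 -0.307 ]
tilt x,y [ 0.0069 -0.0035 55.883 ]
scene 1185 x [-64.1848  64.4277] y [-55.5817  52.8507] near z [-62.645    0.4105  55.1205] far z [61.5852 -4.3153 55.9077]
walls y [-72.9552  67.9706] x [-81.903   75.9561]
tilt x,y [0. 0. 0.]
dp [ -0.6  -0.8 119.4] twist [0.002 0.002 0.002] rows>= 1.91
  return _methods._mean(a, axis=axis, dtype=dtype,
  ret = ret.dtype.type(ret / rcount)
Traceback (most recent call last):
  File "t.py", line 7, in <module>
    print(c,len(S),"x",np.percentile(S[:,0],[.5,99.5]),"y",np.percentile(S[:,1],[.5,99.5]),"near z",np.median(S[S[:,0]<np.percentile(S[:,0],5)],0),"far z",np.median(S[S[:,0]>np.percentile(S[:,0],95)],0))
                       ~~~~~~~~~~~~~^^^^^^^^^^^^^^^^^^
IndexError: index -1 is out of bounds for axis 0 with size 0
```

View pics/c.png

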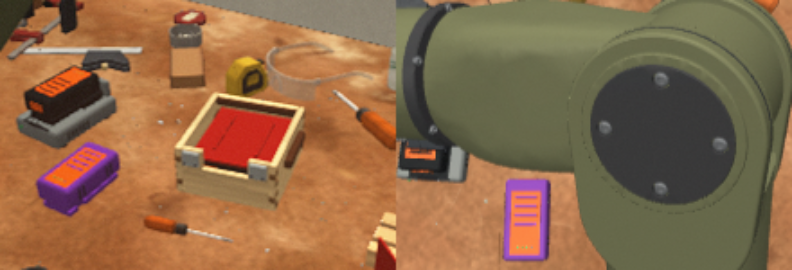

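The picture shows the sheet flat in the case, with both grey catches over its near edge (left panel, (193,155) and (260,168)). The black/orange battery is on the charger at (65,90). I descend and grip it.

step_arm(
  motion=[
    {"dp":[0,-1,20],"twist":[0,0,0],"hand":1},
    {"dp":[0,-1,60],"twist":[0,0,0],"hand":1},
    {"dp":[0,-1,100],"twist":[0,0,0],"hand":1},
    {"dp":[0,-1,119],"twist":[0,0,0],"hand":1},
    {"dp":[0,-1,119],"twist":[0,0,0],"hand":-1},
  ],
)

```text
clock: 25.48
tool_pos: [0.5249, 0.2945, 0.0492]
eef_rot: [0.038, 0.999, 0.0, 0.0]
contact_force: [0.7, -0.5, 0.1]
opening: 0.913
finger_force: 0.0
```

step_arm(
  motion=[
    {"dp":[0,0,0],"twist":[0,0,0],"hand":-1},
    {"dp":[0,0,0],"twist":[0,0,0],"hand":-1},
    {"dp":[0,0,0],"twist":[0,0,0],"hand":-1},
    {"dp":[0,0,0],"twist":[0,0,0],"hand":-1},
    {"dp":[0,0,0],"twist":[0,0,0],"hand":-1},
  ],
)

```text
clock: 26.1
tool_pos: [0.5261, 0.297, 0.0522]
eef_rot: [0.038, 0.999, 0.002, 0.002]
contact_force: [0.6, 0.2, 7.2]
opening: 0.659
finger_force: 40.0
```

step_arm(
  motion=[
    {"dp":[5,0,0],"twist":[0,0,0],"hand":-1},
    {"dp":[12,0,0],"twist":[0,0,0],"hand":-1},
    {"dp":[24,0,0],"twist":[0,0,0],"hand":-1},
    {"dp":[40,0,0],"twist":[0,0,0],"hand":-1},
    {"dp":[54,0,0],"twist":[0,0,0],"hand":-1},
  ],
)

```text
clock: 26.72
tool_pos: [0.4742, 0.3008, 0.0522]
eef_rot: [0.039, 0.999, 0.002, 0.004]
contact_force: [5.1, -0.1, 5.4]
opening: 0.656
finger_force: 40.0
```

step_arm(
  motion=[
    {"dp":[4,0,0],"twist":[0,0,0],"hand":-1},
    {"dp":[4,0,0],"twist":[0,0,0],"hand":-1},
  ],
)

```text
clock: 26.98
tool_pos: [0.4693, 0.3013, 0.0522]
eef_rot: [0.038, 0.999, 0.002, 0.003]
contact_force: [2.8, -0.5, 7.8]
opening: 0.654
finger_force: 40.0
```

```bash
cat > pk.py <<'E'
from go2 import *
def pack(z0=.03,z1=.30,rad=.08,grab=True):
    st=rep(); p=np.array(st["tool_pos"]); Rt=R.from_quat(st["eef_rot"])
    for c in("scene","top"):
        s=r.snapshot(c); W=cloud(s).reshape(-1,3); k=s["pixels"].reshape(-1,3).astype(int)
        m=(np.linalg.norm(W[:,:2]-p[:2],axis=1)<rad)&(W[:,2]>z0)&(W[:,2]<z1)&(k[:,0]>150)&(k[:,1]>.25*k[:,0])&(k[:,1]<.6*k[:,0])&(k[:,2]<.35*k[:,0]); S=W[m]
        if len(S)>20: print(c,len(S),"z",np.median(S[:,2]),cv2.minAreaRect((S[:,:2]*1000).astype(np.float32)),"mean rel tool mm",(Rt.inv().apply(S.mean(0)-p)*1000).round(1))
        else: print(c,len(S))
if __name__=="__main__": pack()
E
python3 pk.py
```

```text
[0.4693 0.3013 0.0522] [0.0377 0.9993 0.0022 0.0033] open 0.6535542355649251 t 26.975 q [-0.0721  1.1401 -1.1205  1.8779  1.2514  1.0407 -0.2697] F [ 2.8088 -0.5375  7.7894]
scene 144 z 0.0787620418156294 ((451.1573791503906, 299.5214538574219), (43.806121826171875, 75.9764633178711), 85.82177734375) mean rel tool mm [ 15.8  -1.1 -25.9]
top 24 z 0.07826271423710912 ((430.34967041015625, 292.6219787597656), (16.590723037719727, 51.5888786315918), 18.278657913208008) mean rel tool mm [ 37.4  -5.5 -29.2]
```

step_arm(
  motion=[
    {"dp":[3,0,-10],"twist":[0,0,0],"hand":-1},
    {"dp":[3,0,-40],"twist":[0,0,0],"hand":-1},
    {"dp":[3,0,-90],"twist":[0,0,0],"hand":-1},
    {"dp":[3,0,-130],"twist":[0,0,0],"hand":-1},
    {"dp":[3,0,-130],"twist":[0,0,0],"hand":-1},
  ],
)

```text
clock: 27.7
tool_pos: [0.4645, 0.3015, 0.1832]
eef_rot: [0.037, 0.999, 0.003, 0.003]
contact_force: [0.8, 0.2, -3.6]
opening: 0.653
finger_force: 40.0
```

```bash
python3 pk.py; python3 - <<'E'
from go2 import *
prog([(cp(0,0,.20),pose(YAW+90))],n=12)
E
```

```text
[0.4645 0.3015 0.1832] [0.0374 0.9993 0.0028 0.0028] open 0.6525959211188725 t 27.7 q [-0.018   0.9583 -1.2566  1.8131  1.0086  1.1721 -0.1212] F [ 0.7838  0.1995 -3.5844]
scene 99 z 0.2097359393217354 ((463.2353515625, 293.6957092285156), (63.7173957824707, 87.03158569335938), 52.287445068359375) mean rel tool mm [  1.2  -8.3 -26.9]
top 6
[0.4639 0.299  0.1796] [0.0376 0.9993 0.     0.001 ] open 0.6526015598098605 t 27.8 q [-0.0184  0.9625 -1.2517  1.8158  1.0098  1.1721 -0.1217] F [ 0.087  -0.9243 -3.8571]
margin 0.09596523241999044 rows 8
[-19, -39, 3] [-0.0, 0.0, -0.035] [ 0.06  0.96 -1.27  1.84  1.01  1.17 -0.04]
[-34, -75, 0] [-0.0, 0.001, -0.07] [ 0.14  0.95 -1.29  1.86  1.01  1.18  0.06]
[-49, -112, -3] [-0.0, 0.001, -0.105] [ 0.22  0.95 -1.31  1.87  1.01  1.19  0.15]
[-63, -149, -7] [-0.0, 0.001, -0.14] [ 0.3   0.95 -1.32  1.86  1.01  1.2   0.26]
[-78, -185, -10] [-0.0, 0.001, -0.175] [ 0.38  0.96 -1.34  1.86  1.01  1.22  0.37]
--
[-8, -39, -3] [-0.0, 0.0, -0.035] [ 0.45  0.96 -1.35  1.84  1.01  1.24  0.48]
[-16, -77, -7] [-0.0, 0.001, -0.07] [ 0.52  0.97 -1.36  1.82  1.01  1.26  0.6 ]
[-24, -116, -10] [-0.0, 0.001, -0.105] [ 0.59  0.99 -1.37  1.78  1.02  1.29  0.72]
```

step_arm(
  motion=[
    {"dp":[-19,-39,3],"twist":[0,0,-0.035],"hand":-1},
    {"dp":[-34,-75,0],"twist":[0,0,-0.07],"hand":-1},
    {"dp":[-49,-112,-3],"twist":[0,0,-0.105],"hand":-1},
    {"dp":[-63,-149,-7],"twist":[0,0,-0.14],"hand":-1},
    {"dp":[-78,-185,-10],"twist":[0,0,-0.175],"hand":-1},
  ],
)

```text
clock: 28.42
tool_pos: [0.5272, 0.1075, 0.188]
eef_rot: [-0.051, 0.999, 0.0, -0.001]
contact_force: [0.4, 0.1, -3.3]
opening: 0.651
finger_force: 40.0
```

step_arm(
  motion=[
    {"dp":[-8,-39,-3],"twist":[0,0,-0.035],"hand":-1},
    {"dp":[-16,-77,-7],"twist":[0,0,-0.07],"hand":-1},
    {"dp":[-24,-116,-10],"twist":[0,0,-0.105],"hand":-1},
    {"dp":[-24,-116,-10],"twist":[0,0,-0.105],"hand":-1},
  ],
)

```text
clock: 28.92
tool_pos: [0.563, -0.0079, 0.1969]
eef_rot: [-0.099, 0.995, -0.0, -0.001]
contact_force: [-0.6, 1.0, -3.9]
opening: 0.654
finger_force: 40.0
```

```bash
cat > v.py <<'E'
from pk import *
pack()
for c in("scene","top"):
    s=r.snapshot(c); W=cloud(s).reshape(-1,3); k=s["pixels"].reshape(-1,3).astype(int); C=casef(W)
    p=np.array(r.get_state()["tool_pos"])
    # pack body: dark or orange points in the band of body heights
    m=(np.linalg.norm(W[:,:2]-p[:2],axis=1)<.075)&(W[:,2]<p[2]+.030)&(W[:,2]>p[2]-.02); S=C[m]
    if len(S)>20: print(c,len(S),"case x",np.percentile(S[:,0],[1,50,99]),"y",np.percentile(S[:,1],[1,50,99]),"z",S[:,2].min(),S[:,2].max())
    m=(abs(C[:,2]-74)<3)&(abs(C[:,0])<85)&(abs(C[:,1])<85)&(k[:,1]>.7*k[:,0]); print("walls y",np.percentile(C[m][:,1],[1,99]),"x",np.percentile(C[m][:,0],[1,99]))
    cv2.imwrite(f"pics/v_{c}.png",s["pixels"][:,:,::-1])
go(cp(0,0,.10),pose(YAW+90))
a=cv2.imread('pics/v_scene.png')[110:290,220:440];b=cv2.imread('pics/v_top.png')[120:300,220:440]
cv2.imwrite('pics/v.png',cv2.resize(np.hstack([a,b]),(792,324)))
E
python3 v.py
```

```text
[ 0.563  -0.0079  0.1969] [-0.0988  0.9951 -0.0002 -0.0011] open 0.653888759069026 t 28.925 q [ 0.589   1.0067 -1.361   1.7614  1.0327  1.2947  0.7345] F [-0.5847  1.0102 -3.9197]
scene 383 z 0.2228725589459894 ((560.644287109375, -2.1638717651367188), (137.6199188232422, 116.92229461669922), 11.159085273742676) mean rel tool mm [ 0.9 -0.1  8.4]
top 824 z 0.056437322090821584 ((534.3534545898438, -10.85837173461914), (67.82594299316406, 114.40804290771484), 11.489107131958008) mean rel tool mm [ 37.    6.5 106.9]
scene 1006 case x [-55.6895 -34.9102  44.0458] y [-43.9432  -5.6999  37.8732] z 178.8129115750395 228.38853074698778
walls y [-72.8292  68.2852] x [-81.2089  76.2431]
top 543 case x [-55.4011 -37.5954 -18.8527] y [-24.6005   4.0681  32.1047] z 198.4901311838685 228.8388197275276
walls y [-68.2618  72.8217] x [-81.6052  44.7247]
dp [ 0.7 -2.5 99.1] twist [0.003 0.001 0.003] rows>= 1.59
```

View pics/v.png

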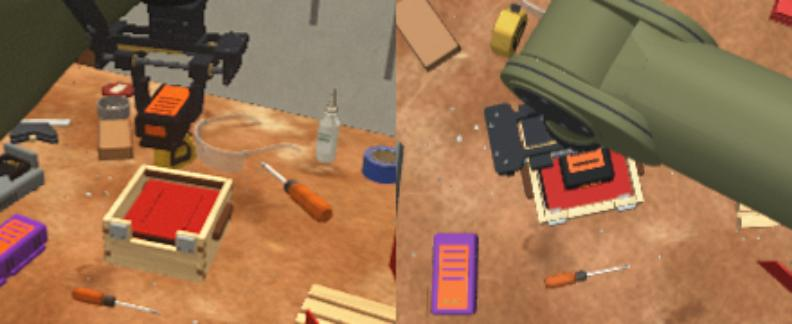

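The picture shows the battery held level, orange side up, over the case and lengthwise, with the sheet flat beneath it (left panel, pack (168,110)). I lower it and check again.

step_arm(
  motion=[
    {"dp":[0,-2,30],"twist":[0,0,0.002],"hand":-1},
    {"dp":[0,-2,65],"twist":[0,0,0.002],"hand":-1},
    {"dp":[0,-2,99],"twist":[0,0,0.002],"hand":-1},
    {"dp":[0,-2,103],"twist":[0,0,0.002],"hand":-1},
    {"dp":[0,-2,103],"twist":[0,0,0.002],"hand":-1},
  ],
)

```text
clock: 29.75
tool_pos: [0.5644, -0.0037, 0.0979]
eef_rot: [-0.102, 0.995, 0.002, 0.002]
contact_force: [0.0, -0.7, -3.4]
opening: 0.651
finger_force: 40.0
```

step_arm(
  motion=[
    {"dp":[0,0,0],"twist":[0,0,0],"hand":-1},
    {"dp":[0,0,0],"twist":[0,0,0],"hand":-1},
  ],
)

```text
clock: 30.0
tool_pos: [0.5648, -0.0047, 0.0983]
eef_rot: [-0.101, 0.995, 0.001, 0.002]
contact_force: [1.1, -0.4, -3.0]
opening: 0.655
finger_force: 40.0
```

```bash
python3 v.py; python3 - <<'E'
from go2 import *
go(cp(0,.001,.075),pose(YAW+90))
E
```

```text
[ 0.5648 -0.0047  0.0983] [-0.1012  0.9949  0.0011  0.0024] open 0.6550663882082485 t 30.0 q [ 0.5514  1.1339 -1.2634  1.8349  1.2021  1.1821  0.6307] F [ 1.1473 -0.3672 -3.0351]
scene 375 z 0.12447471997908932 ((560.74755859375, -2.8301620483398438), (136.2591552734375, 116.19525909423828), 11.639710426330566) mean rel tool mm [  4.3  -2.2 -15.5]
top 614 z 0.056499372304000206 ((527.0040893554688, -12.383613586425781), (53.03086471557617, 114.40543365478516), 11.63998794555664) mean rel tool mm [43.4  2.5 26.9]
scene 925 case x [-54.3992 -27.6386  48.9263] y [-45.9436  -6.0322  35.3077] z 78.31371644197527 127.40542797837529
walls y [-73.2276  68.1066] x [-82.1234  75.3006]
top 399 case x [-53.9665 -37.0545 -19.2836] y [-27.3502   1.5308  29.5571] z 98.74345798521433 127.17973916733416
walls y [-68.2933  72.7237] x [-81.376   60.9162]
dp [ 1.7  0.8 -2.6] twist [ 0.002  0.004 -0.002] rows>= 0.05
dp [ 1.8  1.8 22.4] twist [ 0.002  0.004 -0.002] rows>= 0.36
```

step_arm(
  motion=[
    {"dp":[0,2,8],"twist":[0.002,0.004,0],"hand":-1},
    {"dp":[0,2,16],"twist":[0.002,0.004,0],"hand":-1},
    {"dp":[0,2,21],"twist":[0.002,0.004,0],"hand":-1},
    {"dp":[0,2,23],"twist":[0.002,0.004,0],"hand":-1},
    {"dp":[0,2,23],"twist":[0.002,0.004,0],"hand":-1},
  ],
)

```text
clock: 30.82
tool_pos: [0.5637, -0.0028, 0.0745]
eef_rot: [-0.101, 0.995, -0.0, -0.0]
contact_force: [-1.7, -1.6, 1.5]
opening: 0.656
finger_force: 40.0
```

step_arm(
  motion=[
    {"dp":[0,0,1],"twist":[0,0,0],"hand":-1},
    {"dp":[0,0,2],"twist":[0,0,0],"hand":-1},
    {"dp":[0,0,2],"twist":[0,0,0],"hand":-1},
  ],
)

```text
clock: 31.2
tool_pos: [0.5637, -0.0028, 0.0743]
eef_rot: [-0.101, 0.995, -0.0, -0.0]
contact_force: [-6.6, -4.2, 14.7]
opening: 0.656
finger_force: 40.0
```

step_arm(
  motion=[
    {"dp":[0,0,-1.5],"twist":[0,0,0],"hand":-1},
    {"dp":[0,0,-1.5],"twist":[0,0,0],"hand":0.45},
    {"dp":[0,0,-1.5],"twist":[0,0,0],"hand":0.65},
    {"dp":[0,0,-1.5],"twist":[0,0,0],"hand":0.65},
    {"dp":[0,0,-1.5],"twist":[0,0,0],"hand":0.65},
  ],
)

```text
clock: 31.82
tool_pos: [0.5639, -0.0028, 0.0735]
eef_rot: [-0.101, 0.995, 0.0, -0.0]
contact_force: [-0.6, -0.0, -0.0]
opening: 0.822
finger_force: 0.0
```

step_arm(
  motion=[
    {"dp":[0,0,-20],"twist":[0,0,0],"hand":0.7},
    {"dp":[0,0,-60],"twist":[0,0,0],"hand":0.7},
    {"dp":[0,0,-120],"twist":[0,0,0],"hand":0.7},
    {"dp":[0,60,-140],"twist":[0,0,0],"hand":0.7},
    {"dp":[0,120,-150],"twist":[0,0,0],"hand":0.7},
  ],
)

```text
clock: 32.45
tool_pos: [0.5402, 0.1162, 0.2267]
eef_rot: [-0.1, 0.995, 0.001, 0.001]
contact_force: [1.1, 0.1, 0.2]
opening: 0.854
finger_force: 0.0
```

step_arm(
  motion=[
    {"dp":[0,60,0],"twist":[0,0,0],"hand":0.7},
    {"dp":[0,120,0],"twist":[0,0,0],"hand":0.7},
    {"dp":[0,180,0],"twist":[0,0,0],"hand":0.7},
    {"dp":[0,220,0],"twist":[0,0,0],"hand":0.7},
    {"dp":[0,220,0],"twist":[0,0,0],"hand":0.7},
  ],
)

```text
clock: 33.08
tool_pos: [0.4932, 0.3345, 0.2257]
eef_rot: [-0.104, 0.995, 0.002, -0.0]
contact_force: [-0.3, -1.4, -0.6]
opening: 0.847
finger_force: 0.0
```

```bash
python3 - <<'E'
from go2 import *
rep()
for c in("scene","top"):
    s=r.snapshot(c); W=cloud(s).reshape(-1,3); k=s["pixels"].reshape(-1,3).astype(int); C=casef(W)
    m=(abs(C[:,0])<66)&(abs(C[:,1])<60)&(C[:,2]>93)&(C[:,2]<115); S=C[m]
    print(c,len(S),cv2.minAreaRect(S[:,:2].astype(np.float32)),np.linalg.lstsq(np.c_[S[:,:2],np.ones(len(S))],S[:,2],rcond=None)[0])
    m=(abs(C[:,0])<66)&(abs(C[:,1])<60)&(C[:,2]>48)&(C[:,2]<75)&(k[:,0]>2.2*k[:,1])&(k[:,0]>2.2*k[:,2]); S=C[m]; print("sheet",len(S),"x",np.percentile(S[:,0],[1,99]),"y",np.percentile(S[:,1],[1,99]),"z pct",np.percentile(S[:,2],[5,50,95]),"near z",np.median(S[S[:,0]<-58,2]),"far z",np.median(S[S[:,0]>57,2]))
    m=(abs(C[:,2]-74)<3)&(abs(C[:,0])<85)&(abs(C[:,1])<85)&(k[:,1]>.7*k[:,0]); print("walls y",np.percentile(C[m][:,1],[1,99]),"x",np.percentile(C[m][:,0],[1,99]))
    cv2.imwrite(f"pics/f_{c}.png",s["pixels"][:,:,::-1])
a=cv2.imread('pics/f_scene.png')[130:310,200:440];b=cv2.imread('pics/f_top.png')[120:300,200:440]
cv2.imwrite('pics/f.png',cv2.resize(np.hstack([a,b]),(792,300)))
E
```

```text
[0.4932 0.3345 0.2257] [-0.1044  0.9945  0.0018 -0.0001] open 0.8473415956446569 t 33.075 q [-0.0554  0.9603 -1.2996  1.6367  0.9552  1.3075  0.2569] F [-0.2562 -1.4302 -0.5958]
scene 588 ((0.12746047973632812, -1.7964916229248047), (57.32685470581055, 108.940673828125), 89.71439361572266) [  0.0184   0.0244 100.1691]
sheet 543 x [-64.7227  61.8499] y [-55.5772  52.707 ] z pct [53.7387 56.1586 59.6896] near z 54.730205176170664 far z 56.77478256882374
walls y [-72.873   68.2008] x [-82.0873  75.5153]
top 0 ((0.0, 0.0), (0.0, 0.0), 0.0) [0. 0. 0.]Traceback (most recent call last):
  File "<stdin>", line 7, in <module>
    return _quantile_unchecked(
        a, q, axis, out, overwrite_input, method, keepdims, weights)
    return _ureduce(a,
                    func=_quantile_ureduce_func,
    ...<5 lines>...
                    overwrite_input=overwrite_input,
                    method=method)
    r = func(a, **kwargs)
    result = _quantile(arr,
                       quantiles=q,
    ...<2 lines>...
                       out=out,
                       weights=wgt)
    slices_having_nans = np.isnan(arr[-1, ...])
                                  ~~~^^^^^^^^^
IndexError: index -1 is out of bounds for axis 0 with size 0
```

```bash
python3 -c "
from plant import r
print(r.finish_job())"
```

```text
the job is handed in; nothing more can be done
None
```

The job is handed in, though `finish_job` returned no verdict: at the last look (scene camera only, the arm blocked the top view) the separator lay flat in the case under the cleat and catches, and the charged battery lay orange side up between the ribs, about 2 mm off centre or less.

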